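# Shut down the embossing bench: heat off, dies away, rack locked

## Task

Close down the embossing bench. First switch the die warmer off: push its knob in and turn it clockwise past the safety stop all the way to off (never force it without pushing), and let it spring back up. Then stand every die that is on the bench fully down in the rack slot of its own colour, and last turn the cam lock clockwise half a turn, fully home, so that it draws the keeper bar in over the dies; leave the glue bottle, the hammer and the jar as they are.

Things in the scene. Friction and masses are not known exactly. Their poses are not given: they have to be found in the camera images.
- warmer: Grey die warmer, a fixed box 160 (x) x 150 (y) mm, top at 60 mm, with an aluminium hot plate on its far half (top at 68 mm) and the heat knob on its near half, 40 mm towards -x from the centre. Spots around the knob: red = hot, orange = low, white = off. Origin at the centre of its underside.
- knob_grip (a point): Black heat knob on the warmer: upright bar grip 46 long x 13 wide x 26 mm high on a round skirt 50 mm across. This point: on its vertical axis at half height of the bar (13 mm above the skirt, 13 mm below the bar's top; 88 mm above the bench when up). Its x axis runs along the bar to the white pointer line and turns with the knob; z up.
- heat_knob (a joint): Angle of the heat knob, rad, grows turning CLOCKWISE seen from above: 0 = full heat (red spot), 1.1 = low (orange), where an inner safety stop blocks it unless pushed down; 2.2 = off (white, end of travel). Keep it pushed down from before 1.1 until beyond 1.7; past that it springs up when let go and cannot turn back. Friction 0.03 N m.
- knob_press (a joint): How far the heat knob is pushed straight down against its spring, m: 0 = up, 0.007 = fully in; 3 N to start, 10 N fully in. It clears the safety stop at 0.0055 and more: push it fully in.
- rack: Die rack, a fixed wooden board 112 (x) x 330 (y) mm, 12 mm thick, carrying the four slots in a row along y, the steel keeper bar along their far side and, at the left (+y) end, the cam lock on an aluminium block. Origin: bench level, under the middle of the row of slots; the cam's axis is at x -12, y +150 mm from it.
- cam_grip (a point): Brass cam lock disc, 46 mm across, at the +y end of the rack, with a black upright bar grip 44 long x 13 wide x 26 mm high on it. This point: on the disc's vertical axis at half height of the bar (13 mm above the disc, 69 mm above the bench). Its x axis runs along the bar to its white line and turns with the disc; z up.
- cam (a joint): Angle of the cam lock disc, rad, grows turning CLOCKWISE seen from above: 0 = open, 3.14 = fully locked (end stop, half a turn). It stays where it is left; friction about 0.04 N m.
- keeper (a joint): Travel of the bolt and keeper bar that the cam draws in, m: 0 = open, 0.010 = fully in (follows the cam). The bar is 10 mm wide, 8 mm high, underside 39 mm above the bench. Open, it is clear of the dies; drawn in, it lies 3 mm above the far edges of the seated dies' brass blocks. A die not fully down in its slot blocks it.
- die_red: Embossing die with red grip: brass block 44 (x) x 36 (y) x 20 mm high, with a plastic grip 24 (x) x 14 (y) mm standing 30 mm high on its middle (50 mm in all). Origin at the centre of its underside, z up; a half turn about z makes no difference. About 0.26 kg. Starts upright on the bench; may be absent.
- die_blue: Embossing die with blue grip: brass block 44 (x) x 36 (y) x 20 mm high, with a plastic grip 24 (x) x 14 (y) mm standing 30 mm high on its middle (50 mm in all). Origin at the centre of its underside, z up; a half turn about z makes no difference. About 0.26 kg. Starts upright on the bench; may be absent.
- die_yellow: Embossing die with yellow grip: brass block 44 (x) x 36 (y) x 20 mm high, with a plastic grip 24 (x) x 14 (y) mm standing 30 mm high on its middle (50 mm in all). Origin at the centre of its underside, z up; a half turn about z makes no difference. About 0.26 kg. Starts upright on the bench; may be absent.
- die_green: Embossing die with green grip: brass block 44 (x) x 36 (y) x 20 mm high, with a plastic grip 24 (x) x 14 (y) mm standing 30 mm high on its middle (50 mm in all). Origin at the centre of its underside, z up; a half turn about z makes no difference. About 0.26 kg. Starts upright on the bench; may be absent.
- slot_red: Storage slot of the red die: fixed open grey tray on the rack, red label tab on its near (-x) side. Inside 50 (x) x 42 (y) mm, walls 4 mm thick and 17 mm high, inner floor 4 mm above its origin. Origin: centre of its underside, 12 mm above the bench; z up. The die stands in it with its x along the slot's x (either way round). Slots stand 60 mm apart along y, in changing order.
- slot_blue: Storage slot of the blue die: fixed open grey tray on the rack, blue label tab on its near (-x) side. Inside 50 (x) x 42 (y) mm, walls 4 mm thick and 17 mm high, inner floor 4 mm above its origin. Origin: centre of its underside, 12 mm above the bench; z up. The die stands in it with its x along the slot's x (either way round). Slots stand 60 mm apart along y, in changing order.
- slot_yellow: Storage slot of the yellow die: fixed open grey tray on the rack, yellow label tab on its near (-x) side. Inside 50 (x) x 42 (y) mm, walls 4 mm thick and 17 mm high, inner floor 4 mm above its origin. Origin: centre of its underside, 12 mm above the bench; z up. The die stands in it with its x along the slot's x (either way round). Slots stand 60 mm apart along y, in changing order.
- slot_green: Storage slot of the green die: fixed open grey tray on the rack, green label tab on its near (-x) side. Inside 50 (x) x 42 (y) mm, walls 4 mm thick and 17 mm high, inner floor 4 mm above its origin. Origin: centre of its underside, 12 mm above the bench; z up. The die stands in it with its x along the slot's x (either way round). Slots stand 60 mm apart along y, in changing order.
- glue: Bystander: white glue bottle, 56 mm across, 150 mm high, standing; origin at the centre of its underside.
- hammer: Bystander: hammer lying on the bench along its x axis, about 0.3 m long.
- rivet_jar: Bystander: small jar with a steel lid, 60 mm across, 70 mm high; origin at the centre of its underside.
Things that resemble listed ones, but are neither listed nor needed, are in the scene too. Leave any pink or purple look-alike of the die_red alone.

How it is judged:
By the outcome, as a careful person would: the job done as asked, in the order asked, and still so for the second after the job is handed in, with the robot touching nothing.
Of die_red, die_blue, die_yellow, die_green only 2 to 4 are there at a start; the rules pass over those that are not, and their reading is None.
At some moment in a run one of die_red, die_blue, die_yellow, die_green may be knocked a few centimetres aside while the robot is not near it.
Once in a run the grip may slacken for a moment while it holds something.
It also fails if it takes over 210 s, if anything falls off the work surface, if the arm or the gripper's body presses on something with over 40 N, if the wrist force passes 120 N, or if a joint passes its speed limit or range.

## Robot

A 7-joint arm with a two-finger parallel gripper is mounted at the origin on the work surface. World frame = base frame: x ahead of the robot, y to its left, z up, the work surface at z = 0. Lengths are in mm, angles in rad, forces in N, time in s.
With the tool pointing down it reaches from about 400 to 875 mm from the base axis. Payload 4.4 kg.
Tool frame: the origin (TCP) lies at the very end of the fingers, on their centre line; the grasp point (between the pads) lies 19 mm behind it; z points along the fingers, y is the line along which they close (so a half turn about z gives the same grasp; the last joint's range is limited). The gripper opens to 85 mm and grips with 20 to 120 N. Pads are 22 mm wide; open, the fingers measure 114 mm over their backs; the gripper's body (76 mm by 85 mm) begins 54 mm behind the grasp point. The pads swing forward as they close: fully open they stand 13 mm farther back than shut.
Start: joints at [-1.321, 0.628, 0.038, 1.517, -0.027, 0.996, -0.02], TCP at [201.85, 617.879, 203.813] pointing down, gripper open.
Joint ranges: [-3.06, 3.06], [-0.37, 2.12], [-1.25, 1.32], [0.18, 2.47], [-1.1, 4.24], [0.23, 1.98], [-2.94, 2.94]. Speed limits (rad/s): [2.57, 2.57, 3.14, 3.14, 3.14, 3.14, 3.14].

## Interface

Orientations are given as [roll, pitch, yaw] about the fixed x, y, z axes, in that order (R = Rz(yaw) Ry(pitch) Rx(roll)).
In Python, from cell import ctrl gives the robot as it stands.
- The arm moves only by the tool jog_arm, never from a script. Its argument "plan" is a list of rows, each an object of numbers: "tx", "ty", "tz": the shift along the tool's x, y, z as a fraction of full scale; "wx", "wy", "wz": the turn, a rotation vector about the tool's x, y, z as a fraction of full scale; "claw": the closure, from 0 (fully open) to 1 (shut). In form: [{"tx": .., "ty": .., "tz": .., "wx": .., "wy": .., "wz": .., "claw": ..}, ...]. A call has 1 to 12 rows; each row is the pose to reach, as a shift and turn from the pose commanded when the call began, along the tool's axes at that moment; what a row does not reach only later rows make up. Full scale, the value 1, is 300 mm for a shift and 90 degrees for a turn. A row lasts 1/10 s, in which the tool goes at most 50 mm and 8.59 degrees, less where a joint would pass 70% of its speed; a pose out of reach is approached as far as the arm can. A call with a number of a shift or a turn outside -1 to 1 is refused whole. A call with a gripper value outside its range is refused whole. The fingers move at their own pace and stop on an object; the grip force is fixed at half the most. Time passes only in rows, so rows that repeat a pose let the fingers close. It gives the time, the measured TCP pose, the force, the opening and the grip force at its end, in the units of the state.
- ctrl.read_state(): the state, without advancing time (a new reading comes with each control period).
- ctrl.get_image(name): name is "scene" or "top"; returns a dict with "img" (420x560x3 uint8, red, green, blue), "depth" (420x560 float32, mm along the optical axis (not along the pixel's ray), 0 where there is no reading), "fx", "fy", "cx", "cy" (pixels), "position" and "orientation" of the camera in the world. Camera axes: x right, y down, z forward; pixel columns grow to the right and rows downward; lengths in mm; the calibration is good to about 2 mm. A picture is of the moment at which its call begins.
- ctrl.finish_job(): hands the job in; it is judged then, once.
Trained networks look in a picture, given as the dict that the camera call returned (one of the last four; its "shot" number tells which), for a name from the list of things; names that differ only in an ending like _2 or _b are one class to them, and where a whole thing is asked for, a point or a joint stands for the part that bears it (a point fixed in the world has none). Each returns a list of dicts, best first, with "score" (0 to 1); they miss things now and then, are a little off and sometimes report something else, mostly with a low value. They report only what shows in the picture. A call takes as long as a camera call. They do not tell look-alikes from the thing itself.
- ctrl.trace(picture, thing): "pixels" (420x560 bool, what is visible of it) and "extent" ([centre column, centre row, width, height] in pixels, round what is visible of it).
The state is a dict: "clock": time; "qpos": joint angles; "qd": joint speeds; "tau": joint torques, N m; "eef_pos": TCP position; "tool_rot": TCP orientation; "force": force on the tool from outside, world axes, zero at the start; "torque": the same for the moment, N m; "width": finger opening in mm; "gripper_force": force on a finger pad.
Only numpy, scipy, OpenCV 4.12 (cv2) and the standard library are available. Lean on these libraries where they do the work, as an engineer would, in place of code of your own. Each camera call takes 0.05 s, during which the arm holds its last target. There are 200 camera calls.

## Working session

There is one attempt and no reset: what is moved stays moved. The work goes in short steps, Python scripts to look and compute and a tool call to move; the robot and the scene stay as the last step left them, time stands still between calls to the robot, and variables do not carry over. Pictures are saved under pics/ and viewed, at most 14 in all, crops included, and the job is handed in when it is done.

Besides the shell and the picture viewer there is one more tool, called after ">>>" in YAML: its name, and indented under it one key for each argument. jog_arm: Moves the arm, as the interface text tells. Shift numbers are shares of 300 mm and turn numbers shares of 90 degrees, none past 1 either way. Its arguments: {"type":"object","properties":{"plan":{"type":"array"}},"required":["plan"]}

```bash
mkdir -p pics; ls; cat > h.py <<'E'
import numpy as np, cv2
from scipy.spatial.transform import Rotation as R
from cell import ctrl
def cam(n):
    p=ctrl.get_image(n); return p
def save(p,f): cv2.imwrite('pics/'+f,p['img'][:,:,::-1])
def rot(o):
    o=np.array(o)
    return o if o.shape==(3,3) else (R.from_quat(o).as_matrix() if o.size==4 else R.from_euler('xyz',o).as_matrix())
def cloud(p):
    d=p['depth'];v,u=np.mgrid[:d.shape[0],:d.shape[1]]
    c=np.stack([(u-p['cx'])/p['fx']*d,(v-p['cy'])/p['fy']*d,d],-1)
    return c@rot(p['orientation']).T+np.array(p['position'])
def st():
    s=ctrl.read_state(); print({k:np.round(s[k],3).tolist() for k in ('clock','eef_pos','tool_rot','force','width','gripper_force','qpos')}); return s
E
python3 - <<'E'
from h import *
st()
for n in('scene','top'):
    p=cam(n); save(p,n+'0.png'); print(n,p['position'],p['orientation'],p['fx'])
    W=cloud(p)
    for t in ['warmer','knob_grip','rack','cam_grip','die_red','die_blue','die_yellow','die_green','slot_red','slot_blue','slot_yellow','slot_green','glue','hammer','rivet_jar']:
        for r in ctrl.trace(p,t)[:3]:
            if r['score']<.2: continue
            m=r['pixels']&(p['depth']>0); q=W[m]
            print(t,round(r['score'],2),np.round(r['extent']).tolist(),np.round(np.median(q,0)),np.round(np.percentile(q,97,axis=0)) if len(q) else '')
E
```

```text
pics
{'clock': 0.0, 'eef_pos': [201.634, 617.236, 202.905], 'tool_rot': [-3.14, 0.0, 2.826], 'force': [-0.141, -0.031, 0.525], 'width': 85.333, 'gripper_force': 0.0, 'qpos': [-1.321, 0.629, 0.038, 1.518, -0.027, 0.996, -0.02]}
scene [1081.69462437 -955.51421723  845.27366399] [-2.16769471 -0.00571043  0.56056339] 505.63571767896207
warmer 0.9 [352.0, 188.0, 66.0, 49.0] [608. 209.  62.] [671. 307.  91.]
knob_grip 0.63 [328.0, 222.0, 20.0, 18.0] [620.  15.  61.] [642. 121.  85.]
knob_grip 0.49 [344.0, 171.0, 18.0, 21.0] [553. 245.  85.] [575. 255. 105.]
rack 0.67 [296.0, 261.0, 110.0, 97.0] [ 636. -104.   16.] [678.  41.  76.]
rack 0.33 [280.0, 208.0, 18.0, 16.0] [456.  55.  23.] [473.  70.  53.]
cam_grip 0.64 [351.0, 188.0, 70.0, 52.0] [605. 210.  62.] [671. 308.  94.]
cam_grip 0.59 [328.0, 222.0, 19.0, 21.0] [623.  14.  64.] [644.  37.  85.]
cam_grip 0.53 [297.0, 260.0, 112.0, 100.0] [ 635. -115.   16.] [678.  44.  76.]
die_red 0.81 [281.0, 207.0, 12.0, 17.0] [455.  56.  23.] [473.  76.  53.]
die_red 0.78 [232.0, 211.0, 16.0, 23.0] [354. -36.  21.] [371. -23.  52.]
die_red 0.68 [299.
[... 2226 characters left out ...]
31.]
slot_blue 0.33 [312.0, 168.0, 82.0, 18.0] [ 638. -105.   47.] [661.  22.  53.]
slot_yellow 0.77 [295.0, 180.0, 13.0, 24.0] [610. -43.  18.] [645. -17.  31.]
slot_green 0.79 [345.0, 186.0, 17.0, 25.0] [ 580. -220.   18.] [ 615. -195.   31.]
glue 0.66 [145.0, 251.0, 25.0, 14.0] [335. 457. 101.] [358. 481. 152.]
hammer 0.75 [346.0, 185.0, 18.0, 22.0] [ 583. -220.   18.] [ 616. -194.   31.]
hammer 0.72 [410.0, 239.0, 41.0, 77.0] [ 407. -454.   23.] [ 518. -383.   30.]
rivet_jar 0.68 [150.0, 220.0, 20.0, 20.0] [454. 460.  67.] [480. 492.  75.]
rivet_jar 0.68 [211.0, 189.0, 6.0, 14.0] [550. 244.  80.] [570. 268. 104.]
rivet_jar 0.53 [146.0, 252.0, 25.0, 14.0] [335. 456. 100.] [361. 477. 152.]
```

```bash
python3 - <<'E'
from h import *
p=cam('top');i=p['img'][130:290,120:450]; cv2.imwrite('pics/t1.png',cv2.resize(i,None,fx=2.42,fy=2.42,interpolation=3)[:,:,::-1])
p=cam('scene');i=p['img'][120:310,190:420]; cv2.imwrite('pics/s1.png',cv2.resize(i,None,fx=3.1,fy=3.1,interpolation=3)[:,:,::-1])
E
```

```text
(no output)
```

View pics/t1.png

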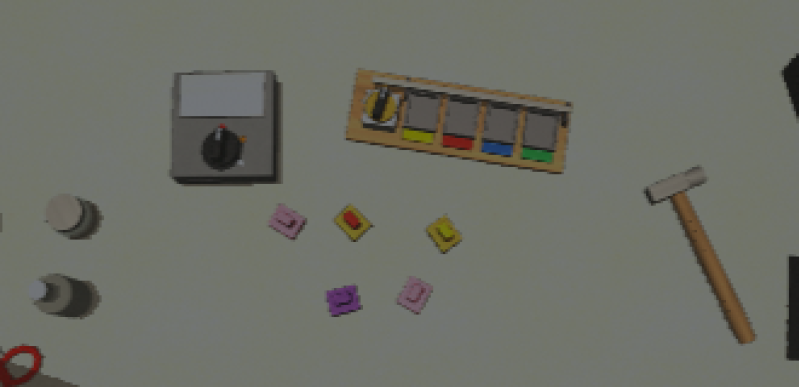

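View pics/s1.png

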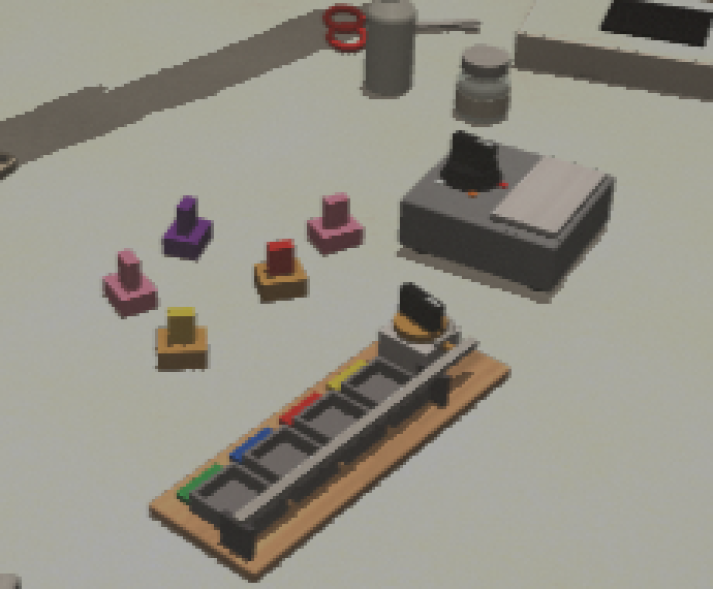

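```bash
cat >> h.py <<'E'
def rect(q):
    c,s,a=cv2.minAreaRect(q[:,:2].astype(np.float32)); 
    if s[0]<s[1]: s=s[::-1];a+=90
    return np.round(c,1).tolist(),np.round(s,1).tolist(),round((a+90)%180-90,1)
def near(W,p,x,y,r,z0,z1):
    q=W[(p['depth']>0)]; q=q[(np.hypot(q[:,0]-x,q[:,1]-y)<r)&(q[:,2]>z0)&(q[:,2]<z1)]; return q
E
python3 - <<'E'
from h import *
for n in('scene','top'):
    p=cam(n);W=cloud(p)
    print(n,'bench z',np.median(near(W,p,520,-10,25,-20,20)[:,2]))
    for k,a in dict(knob=(551,245,35,90,110),knobtop=(551,245,35,97,110),warm=(580,245,130,54,66),camtop=(620,18,35,76,95),red=(450,56,25,45,60),redblk=(450,56,35,14,26),yel=(432,-75,25,45,60),yelblk=(432,-75,35,14,26),rack=(607,-65,220,8,16),slots=(600,-120,130,29,37),keeper=(640,-90,150,42,54)).items():
        q=near(W,p,*a); print(k,len(q),rect(q) if len(q)>3 else '',np.round(np.median(q[:,2]),1), np.round(q[:,2].max(),1) if len(q) else '')
E
```

```text
scene bench z 1.8792869678051147
knob 93 ([552.1, 249.8], [49.2, 17.7], -11.4) 100.1 106.9
knobtop 60 ([552.1, 249.8], [49.2, 17.7], -11.4) 102.0 106.9
warm 800 ([593.3, 247.9], [161.3, 156.6], 0.6) 62.0 66.0
camtop 84 ([618.6, 19.4], [45.4, 16.8], -21.4) 82.9 87.4
red 39 ([450.6, 62.4], [22.8, 17.6], 32.6) 50.5 54.4
redblk 119 ([452.2, 61.0], [43.7, 43.7], 47.4) 21.3 25.7
yel 47 ([434.8, -73.4], [21.4, 18.8], 34.1) 50.8 55.6
yelblk 129 ([435.0, -72.5], [42.8, 41.0], -54.5) 21.3 25.7
rack 1534 ([533.0, -77.3], [348.7, 270.4], 80.6) 13.6 16.0
slots 396 ([612.6, -123.9], [246.5, 81.2], 82.8) 30.9 37.0
keeper 566 ([628.8, -97.9], [278.7, 78.2], -89.7) 48.4 53.9
top bench z 0.06603220525630604
knob 58 ([549.8, 248.0], [42.7, 14.1], -9.2) 100.4 105.2
knobtop 49 ([549.8, 248.0], [42.7, 14.1], -9.0) 101.1 105.2
warm 1145 ([589.9, 248.3], [160.9, 150.1], 1.1) 60.5 66.0
camtop 50 ([615.7, 17.6], [44.7, 12.8], -19.6) 82.4 86.5
red 26 ([448.9, 59.7], [23.5, 11.6], 48.7) 49.4 56.8
redblk 94 ([449.9, 59.8], [41.2, 35.7], 43.9) 19.9 25.6
yel 28 ([433.4, -74.9], [23.1, 14.3], 32.4) 49.5 57.1
yelblk 88 ([432.9, -74.8], [43.9, 36.0], 36.9) 20.1 25.7
rack 1219 ([609.2, -81.2], [425.7, 405.3], -3.3) 12.6 16.0
slots 132 ([603.5, -124.6], [244.3, 63.7], 82.4) 30.8 36.6
keeper 308 ([617.3, -97.1], [280.7, 76.1], 85.0) 47.5 53.9
```

```bash
python3 - <<'E'
from h import *
for n in('scene','top'):
    p=cam(n);W=cloud(p);dz=1.7 if n=='scene' else 0.2
    W=W-[0,0,dz]
    h=cv2.cvtColor(p['img'],cv2.COLOR_RGB2HSV); H,S=h[...,0],h[...,1]
    reg=(abs(W[...,0]-610)<120)&(abs(W[...,1]+80)<200)&(p['depth']>0)
    m=reg&(abs(W[...,2]-12)<4)
    m=m&(S>60); m=cv2.morphologyEx(m.astype(np.uint8),cv2.MORPH_OPEN,np.ones((2,2)))>0
    print(n,'board',m.sum(),rect(W[m]))
    k=reg&(abs(W[...,2]-47)<2.5); print(' keeper',rect(W[k]))
    T=[]
    for c,(a,b) in dict(yellow=(24,36),red=(0,6),blue=(100,130),green=(45,80)).items():
        t=reg&(H>=a)&(H<=b)&(S>130)&(W[...,2]>22)&(W[...,2]<40)&(W[...,0]<610)
        if t.sum()<4: print(c,t.sum());continue
        print(' ',c,t.sum(),rect(W[t]),W[t][:,2].mean().round(1)); T.append(W[t].mean(0))
    w=reg&(abs(W[...,2]-29)<2.5)
    T=np.array(T); d=T[0]-T[-1]; print('yaw tabs',np.degrees(np.arctan2(d[1],d[0]))-90,T.round(1).tolist())
    th=np.arctan2(d[1],d[0])-np.pi/2; Rz=np.array([[np.cos(th),-np.sin(th)],[np.sin(th),np.cos(th)]])
    L=(W[w][:,:2]-[605,-120])@Rz
    print('rims local',np.percentile(L,[1,5,95,99],axis=0).round(1).tolist())
    # y walls histogram
    print(np.histogram(L[:,1],bins=np.arange(-140,145,6)))
    print(np.histogram(L[:,0],bins=np.arange(-50,60,4)))
E
```

```text
scene board 1389 ([763.4, -489.9], [1098.5, 256.5], -68.8)
 keeper ([624.6, -107.3], [301.6, 75.0], 87.7)
yellow 0
red 0
blue 0
green 0Traceback (most recent call last):
  File "<stdin>", line 17, in <module>
IndexError: index 0 is out of bounds for axis 0 with size 0
```

```bash
cat > r.py <<'E'
from h import *
for n in('scene','top'):
    p=cam(n);W=cloud(p);dz=1.7 if n=='scene' else 0.2
    W=W-[0,0,dz]
    h=cv2.cvtColor(p['img'],cv2.COLOR_RGB2HSV); H,S=h[...,0],h[...,1]
    reg=(abs(W[...,0]-610)<110)&(abs(W[...,1]+80)<195)&(p['depth']>0)
    m=reg&(abs(W[...,2]-12)<3)&(S>60)
    nn,lab,sta,_=cv2.connectedComponentsWithStats(m.astype(np.uint8)); m=lab==1+np.argmax(sta[1:,4])
    print(n,'board',m.sum(),rect(W[m]))
    k=reg&(abs(W[...,2]-47)<2.5); 
    T=[]
    for c,(a,b) in dict(yellow=(24,36),red=(0,8),blue=(95,130),green=(45,80)).items():
        t=reg&(H>=a)&(H<=b)&(S>110)&(W[...,0]<620)&(W[...,0]>540)
        if c=='red': t|=reg&(H>172)&(S>110)
        if c=='yellow': t&=W[...,1]<-5
        if t.sum()<4: print(c,t.sum());continue
        print(' ',c,t.sum(),rect(W[t]),W[t][:,2].mean().round(1)); T.append(W[t].mean(0))
    w=reg&(abs(W[...,2]-29)<2.5)
    T=np.array(T)
    d=T[0]-T[-1]; print('yaw tabs',np.degrees(np.arctan2(d[1],d[0]))-90,T.round(1).tolist())
    th=np.radians(-8); Rz=np.array([[np.cos(th),-np.sin(th)],[np.sin(th),np.cos(th)]])
    L=(W[w][:,:2]-[605,-120])@Rz
    print(np.histogram(L[:,1],bins=np.arange(-140,145,6))[0])
    print(np.histogram(L[:,0],bins=np.arange(-50,60,4))[0])
E
python3 r.py
```

```text
scene board 1181 ([608.8, -97.8], [333.4, 113.8], 80.3)
  yellow 29 ([578.2, -33.5], [44.8, 10.6], 87.8) 17.9
  red 45 ([566.5, -91.3], [53.6, 16.3], 88.4) 17.4
  blue 33 ([560.2, -153.3], [43.8, 9.6], 79.2) 18.8
  green 32 ([548.4, -213.4], [46.1, 11.0], -89.7) 19.0
yaw tabs -9.349453875241466 [[577.9, -36.5, 17.9], [566.8, -95.6, 17.4], [558.1, -155.5, 18.8], [548.6, -214.2, 19.0]]
[11  7 15 13  6  8  6  6  6  6 27  6 17 18  3  7  4  7  7  5 26  4 15 11
  5  7  7  3  7  7 21  4 14 14  5  6  7  3  6  5 29  5 18  4  0  0  1]
[ 0  0  0  1 10 57 58 29 27 20 18 29 22 19 23 10  4  2  6 44 26  5  6  3
  0  0  0]
top board 513 ([601.8, -97.8], [328.9, 110.4], 78.7)
  yellow 64 ([565.3, -125.7], [229.8, 16.5], 79.8) 16.7
  red 57 ([571.5, -95.2], [42.1, 16.9], 80.6) 17.4
  blue 49 ([561.7, -153.3], [40.1, 15.1], 79.8) 17.7
  green 53 ([550.8, -213.5], [41.0, 15.7], 80.1) 18.6
yaw tabs -9.593491005622667 [[577.9, -54.1, 16.7], [571.1, -95.3, 17.4], [561.4, -153.3, 17.7], [550.9, -213.4, 18.6]]
[ 0  0 13  3  2  2  3  2  3  6  9  0 14  2  3  3  3  3  6  4  9  0 11  4
  3  2  3  4  3  8  6  0 11  5  2  2  1  3  5  5 10  0  1  1  0  0  0]
[ 0  0  0  2 11 22 18  7  8  6  6  5  4  7 10  7 10  8 22 24  7  0  0  0
  0  0  0]
```

```bash
cat > r2.py <<'E'
from h import *
from scipy.optimize import differential_evolution as DE
def cost(v,P):
    x,y,a=v; c,s=np.cos(a),np.sin(a); L=(P-[x,y])@np.array([[c,-s],[s,c]])
    u=L[:,0]; w=L[:,1]; k=np.clip(np.round((w+90)/60),0,3); w=w-(k*60-90)
    sd=lambda hx,hy: np.maximum(abs(u)-hx,abs(w)-hy)
    d=np.maximum(sd(29,25),-sd(25,21)); d=np.maximum(d,0)   # distance outside wall material
    return np.minimum(d,6).sum()/len(P)
for n in('scene','top'):
    p=cam(n);W=cloud(p)-[0,0,1.7 if n=='scene' else .2]
    reg=(abs(W[...,0]-600)<70)&(abs(W[...,1]+125)<130)&(p['depth']>0)
    P=W[reg&(abs(W[...,2]-33)<1.6)][:,:2]; P2=W[reg&(abs(W[...,2]-29)<1.6)][:,:2]
    for nm,Q in(('33',P),('29',P2)):
        r=DE(cost,[(585,615),(-145,-105),(-.21,-.12)],args=(Q,),seed=1); c,s=np.cos(r.x[2]),np.sin(r.x[2])
        print(n,nm,len(Q),r.x[:2].round(1),np.degrees(r.x[2]).round(2),r.fun.round(2),'cam',(r.x[:2]+np.array([[c,-s],[s,c]])@[-12,150]).round(1))
E
python3 r2.py
```

```text
scene 33 52 [ 606.5 -131.1] -9.49 1.56 cam [619.4  18.8]
scene 29 297 [ 605.2 -129.9] -9.56 0.71 cam [618.2  20. ]
top 33 58 [ 603.1 -132. ] -9.7 0.32 cam [616.5  17.8]
top 29 109 [ 603.2 -132.3] -9.54 0.1 cam [616.2  17.7]
```

```bash
cat > j.py <<'E'
import sys,json,os
from h import *
# usage: j.py x,y,z,yaw x,y,z,yaw ... : numbers from commanded pose; last becomes commanded
F='cmd.json'
c=json.load(open(F)) if os.path.exists(F) else [201.85,617.879,203.813,161.92]
x,y,z,a=c; ar=np.radians(a)
for t in sys.argv[1:]:
    X,Y,Z,A=map(float,t.split(','))
    dx,dy=X-x,Y-y
    o=[round(v,3) for v in((dx*np.cos(ar)+dy*np.sin(ar))/300,(dx*np.sin(ar)-dy*np.cos(ar))/300,(z-Z)/300,(a-A)/90)]
    print(t,'tx,ty,tz,wz',o, 'rows>=',max(np.linalg.norm([dx,dy,Z-z])/50,abs(A-a)/8.59))
    n=[x+300*(o[0]*np.cos(ar)+o[1]*np.sin(ar)),y+300*(o[0]*np.sin(ar)-o[1]*np.cos(ar)),z-300*o[2],a-90*o[3]]
if len(sys.argv)>1: json.dump(n,open(F,'w'))
E
python3 j.py 201.85,617.88,260,161.9 390,420,260,166; python3 j.py 551,248.3,140,169.5
```

```text
201.85,617.88,260,161.9 tx,ty,tz,wz [np.float64(0.0), np.float64(0.0), -0.187, 0.0] rows>= 1.1237400001779774
390,420,260,166 tx,ty,tz,wz [np.float64(-0.801), np.float64(-0.432), -0.187, -0.045] rows>= 5.575428238619883
551,248.3,140,169.5 tx,ty,tz,wz [np.float64(-0.659), np.float64(-0.426), 0.4, -0.039] rows>= 5.283765846400689
```

>>> jog_arm:
  plan:
    - {"tz": -0.187,"claw": 0.3}
    - {"tz": -0.187,"claw": 0.6}
    - {"tx": -0.801,"ty": -0.432,"tz": -0.187,"wz": -0.045,"claw": 0.6}
    - {"tx": -0.801,"ty": -0.432,"tz": -0.187,"wz": -0.045,"claw": 0.6}
    - {"tx": -0.801,"ty": -0.432,"tz": -0.187,"wz": -0.045,"claw": 0.6}
    - {"tx": -0.801,"ty": -0.432,"tz": -0.187,"wz": -0.045,"claw": 0.6}
    - {"tx": -0.801,"ty": -0.432,"tz": -0.187,"wz": -0.045,"claw": 0.6}
    - {"tx": -0.801,"ty": -0.432,"tz": -0.187,"wz": -0.045,"claw": 0.6}
    - {"tx": -0.801,"ty": -0.432,"tz": -0.187,"wz": -0.045,"claw": 0.6}
    - {"tx": -0.801,"ty": -0.432,"tz": -0.187,"wz": -0.045,"claw": 0.6}
    - {"tx": -0.801,"ty": -0.432,"tz": -0.187,"wz": -0.045,"claw": 0.6}

```text
invalid input at $.plan[0]: expected keys tx, ty, tz, wx, wy, wz, claw
```

>>> jog_arm:
  plan:
    - {"tx": -0.659,"ty": -0.426,"tz": 0.4,"wz": -0.039,"claw": 0.6}
    - {"tx": -0.659,"ty": -0.426,"tz": 0.4,"wz": -0.039,"claw": 0.6}
    - {"tx": -0.659,"ty": -0.426,"tz": 0.4,"wz": -0.039,"claw": 0.6}
    - {"tx": -0.659,"ty": -0.426,"tz": 0.4,"wz": -0.039,"claw": 0.6}
    - {"tx": -0.659,"ty": -0.426,"tz": 0.4,"wz": -0.039,"claw": 0.6}
    - {"tx": -0.659,"ty": -0.426,"tz": 0.4,"wz": -0.039,"claw": 0.6}
    - {"tx": -0.659,"ty": -0.426,"tz": 0.4,"wz": -0.039,"claw": 0.6}
    - {"tx": -0.659,"ty": -0.426,"tz": 0.4,"wz": -0.039,"claw": 0.6}
    - {"tx": -0.659,"ty": -0.426,"tz": 0.4,"wz": -0.039,"claw": 0.6}
    - {"tx": -0.659,"ty": -0.426,"tz": 0.4,"wz": -0.039,"claw": 0.6}

```text
invalid input at $.plan[0]: expected keys tx, ty, tz, wx, wy, wz, claw
```

```bash
python3 - <<'E'
from h import *
st()
for n in('scene','top'):
    p=cam(n);W=cloud(p);q=near(W,p,551,248,60,115,160)
    print(n,len(q),rect(q) if len(q)>3 else'',np.percentile(q[:,2],[1,99]).round(1))
    uv=np.argwhere((np.hypot(W[...,0]-551,W[...,1]-248)<60)&(p['depth']>0)); print(uv.min(0),uv.max(0))
    a,b=uv.min(0)-15; c,d=uv.max(0)+15
    cv2.imwrite(f'pics/k_{n}.png',cv2.resize(p['img'][a:c,b:d],None,fx=5,fy=5,interpolation=3)[:,:,::-1])
E
python3 j.py 551,248.3,100,169.5 551,248.3,79,169.5
```

```text
{'clock': 2.05, 'eef_pos': [201.817, 617.854, 203.8], 'tool_rot': [-3.142, -0.0, 2.826], 'force': [-0.67, -0.25, 1.1], 'width': 85.322, 'gripper_force': 0.0, 'qpos': [-1.321, 0.628, 0.038, 1.517, -0.027, 0.996, -0.02]}
551,248.3,100,169.5 tx,ty,tz,wz [np.float64(-0.0), np.float64(0.0), 0.133, -0.0] rows>= 0.7982665993456822
551,248.3,79,169.5 tx,ty,tz,wz [np.float64(-0.0), np.float64(0.0), 0.203, -0.0] rows>= 1.2182643242051048Traceback (most recent call last):
  File "<stdin>", line 5, in <module>
    return _quantile_unchecked(
        a, q, axis, out, overwrite_input, method, keepdims, weights)
    return _ureduce(a,
                    func=_quantile_ureduce_func,
    ...<5 lines>...
                    overwrite_input=overwrite_input,
                    method=method)
    r = func(a, **kwargs)
    result = _quantile(arr,
                       quantiles=q,
    ...<2 lines>...
                       out=out,
                       weights=wgt)
    slices_having_nans = np.isnan(arr[-1, ...])
                                  ~~~^^^^^^^^^
IndexError: index -1 is out of bounds for axis 0 with size 0
```

>>> jog_arm:
  plan:
    - {"tx": 0,"ty": 0,"tz": -0.187,"wx": 0,"wy": 0,"wz": 0,"claw": 0.3}
    - {"tx": 0,"ty": 0,"tz": -0.187,"wx": 0,"wy": 0,"wz": 0,"claw": 0.6}
    - {"tx": -0.801,"ty": -0.432,"tz": -0.187,"wx": 0,"wy": 0,"wz": -0.045,"claw": 0.6}
    - {"tx": -0.801,"ty": -0.432,"tz": -0.187,"wx": 0,"wy": 0,"wz": -0.045,"claw": 0.6}
    - {"tx": -0.801,"ty": -0.432,"tz": -0.187,"wx": 0,"wy": 0,"wz": -0.045,"claw": 0.6}
    - {"tx": -0.801,"ty": -0.432,"tz": -0.187,"wx": 0,"wy": 0,"wz": -0.045,"claw": 0.6}
    - {"tx": -0.801,"ty": -0.432,"tz": -0.187,"wx": 0,"wy": 0,"wz": -0.045,"claw": 0.6}
    - {"tx": -0.801,"ty": -0.432,"tz": -0.187,"wx": 0,"wy": 0,"wz": -0.045,"claw": 0.6}
    - {"tx": -0.801,"ty": -0.432,"tz": -0.187,"wx": 0,"wy": 0,"wz": -0.045,"claw": 0.6}

```text
clock: 3.0
eef_pos: [394.2, 415.9, 260.4]
tool_rot: [-3.141, 0.003, 2.888]
force: [0.5, 0.2, 0.5]
width: 34.2
gripper_force: 0.0
```

>>> jog_arm:
  plan:
    - {"tx": -0.659,"ty": -0.426,"tz": 0.4,"wx": 0,"wy": 0,"wz": -0.039,"claw": 0.6}
    - {"tx": -0.659,"ty": -0.426,"tz": 0.4,"wx": 0,"wy": 0,"wz": -0.039,"claw": 0.6}
    - {"tx": -0.659,"ty": -0.426,"tz": 0.4,"wx": 0,"wy": 0,"wz": -0.039,"claw": 0.6}
    - {"tx": -0.659,"ty": -0.426,"tz": 0.4,"wx": 0,"wy": 0,"wz": -0.039,"claw": 0.6}
    - {"tx": -0.659,"ty": -0.426,"tz": 0.4,"wx": 0,"wy": 0,"wz": -0.039,"claw": 0.6}
    - {"tx": -0.659,"ty": -0.426,"tz": 0.4,"wx": 0,"wy": 0,"wz": -0.039,"claw": 0.6}
    - {"tx": -0.659,"ty": -0.426,"tz": 0.4,"wx": 0,"wy": 0,"wz": -0.039,"claw": 0.6}

```text
clock: 3.7
eef_pos: [551.3, 246.4, 138.6]
tool_rot: [-3.14, -0.001, 2.954]
force: [-0.0, -0.1, -0.7]
width: 34.4
gripper_force: 0.0
```

```bash
sed -i 's/round(v,3)/round(float(v),3)/' j.py; echo '[551,248.3,140,169.5]' > cmd.json; python3 - <<'E'
from h import *
st()
for n in('scene','top'):
    p=cam(n);W=cloud(p);q=near(W,p,551,248,60,130,165)
    print(n,len(q),rect(q) if len(q)>3 else'')
    uv=np.argwhere((np.hypot(W[...,0]-551,W[...,1]-248)<60)&(p['depth']>0))
    a,b=uv.min(0)-10; c,d=uv.max(0)+10
    cv2.imwrite(f'pics/k_{n}.png',cv2.resize(p['img'][a:c,b:d],None,fx=5,fy=5,interpolation=3)[:,:,::-1])
E
python3 j.py 551,248.3,100,169.5 551,248.3,79,169.5
```

```text
{'clock': 3.7, 'eef_pos': [551.305, 246.355, 138.617], 'tool_rot': [-3.14, -0.001, 2.954], 'force': [-0.012, -0.15, -0.695], 'width': 34.355, 'gripper_force': 0.0, 'qpos': [-0.488, 0.638, 0.034, 1.716, -0.028, 0.79, 0.942]}
scene 0 
551,248.3,100,169.5 tx,ty,tz,wz [0.0, 0.0, 0.133, 0.0] rows>= 0.8
551,248.3,79,169.5 tx,ty,tz,wz [0.0, 0.0, 0.203, 0.0] rows>= 1.22Traceback (most recent call last):
  File "<stdin>", line 8, in <module>
cv2.error: OpenCV(4.12.0) /io/opencv/modules/imgproc/src/resize.cpp:4208: error: (-215:Assertion failed) !ssize.empty() in function 'resize'
```

```bash
python3 - <<'E'
from h import *
st()
a=cam('scene')['img'][90:260,240:440];b=cam('top')['img'][120:290,130:330]
cv2.imwrite('pics/k1.png',cv2.resize(np.hstack([a,b]),None,fx=2,fy=2,interpolation=3)[:,:,::-1])
E
```

```text
{'clock': 3.75, 'eef_pos': [550.27, 249.121, 139.59], 'tool_rot': [3.141, -0.001, 2.957], 'force': [-0.472, 0.242, 1.455], 'width': 34.22, 'gripper_force': 0.0, 'qpos': [-0.49, 0.637, 0.031, 1.716, -0.028, 0.79, 0.941]}
```

View pics/k1.png

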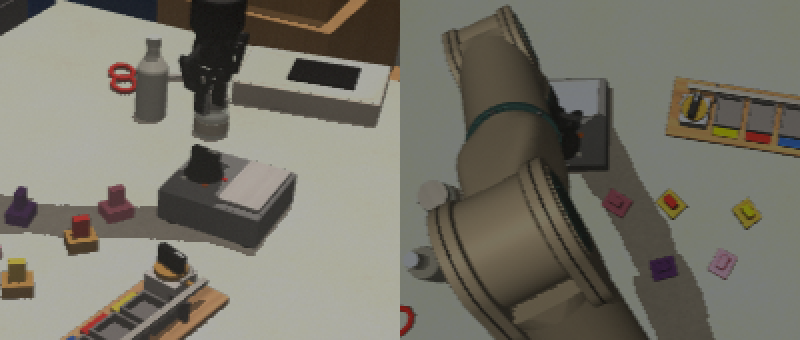

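```bash
cat >> h.py <<'E'
def proj(p,X):
    c=rot(p['orientation']).T@(np.array(X,float)-np.array(p['position'])); return np.round([p['fx']*c[0]/c[2]+p['cx'],p['fy']*c[1]/c[2]+p['cy'],c[2]],1)
E
python3 - <<'E'
from h import *
st();p=cam('scene')
print(proj(p,[551,248,140]),proj(p,[551,248,101]),proj(p,[551,248,200]))
u,v,_=proj(p,[551,248,140]).astype(int)
print(p['depth'][v-40:v+8:4,u-12:u+13:3].astype(int)); W=cloud(p)
print(W[v-24:v:4,u-6:u+7:3].round(0).tolist())
E
```

```text
{'clock': 3.85, 'eef_pos': [549.596, 251.418, 140.664], 'tool_rot': [3.139, -0.0, 2.961], 'force': [0.456, -0.934, 0.17], 'width': 34.167, 'gripper_force': 0.0, 'qpos': [-0.493, 0.635, 0.03, 1.716, -0.028, 0.79, 0.942]}
[ 343.2  154.  1473.5] [ 342.2  165.6 1495.4] [ 344.8  135.3 1439.7]
[[2032 2039 1371 1368 1369 1378 1381 1403 1396]
 [1362 1366 1365 1393 1381 1389 1387 1416 1411]
 [1373 1366 1361 1373 1400 1389 1400 1426 1421]
 [1388 1378 1370 1381 1399 1394 1444 1438 1439]
 [1914 1400 1383 1391 1400 1922 1450 1446 1904]
 [1885 1893 1396 1397 1402 1470 1455 1451 1890]
 [1855 1866 1434 1424 1428 1470 1461 1456 1862]
 [1833 1837 1436 1431 1429 1695 1684 1691 1835]
 [1808 1810 1737 1445 1440 1709 1696 1709 1814]
 [1786 1790 1717 1718 1706 1701 1707 1712 1792]
 [1757 1760 1727 1722 1713 1717 1710 1724 1759]
 [1737 1727 1736 1730 1727 1720 1728 1726 1740]]
[[[549.0, 197.0, 237.0], [553.0, 207.0, 234.0], [557.0, 219.0, 230.0], [370.0, 664.0, 0.0], [553.0, 270.0, 208.0]], [[547.0, 202.0, 222.0], [554.0, 207.0, 222.0], [559.0, 216.0, 220.0], [541.0, 278.0, 189.0], [554.0, 269.0, 196.0]], [[536.0, 228.0, 196.0], [547.0, 224.0, 201.0], [553.0, 232.0, 199.0], [545.0, 272.0, 180.0], [556.0, 269.0, 184.0]], [[539.0, 224.0, 186.0], [548.0, 225.0, 188.0], [556.0, 227.0, 189.0], [467.0, 453.0, 67.0], [479.0, 449.0, 72.0]], [[430.0, 465.0, 36.0], [546.0, 231.0, 172.0], [555.0, 232.0, 174.0], [466.0, 459.0, 49.0], [479.0, 453.0, 55.0]], [[441.0, 442.0, 34.0], [449.0, 449.0, 34.0], [462.0, 444.0, 39.0], [473.0, 446.0, 42.0], [479.0, 456.0, 39.0]]]
```

```bash
python3 - <<'E'
from h import *
st();p=cam('scene')
i=p['img'][95:195,300:390].copy()
i=cv2.convertScaleAbs(i,alpha=1.8,beta=20)
i=cv2.resize(i,None,fx=6,fy=6,interpolation=0)
d=p['depth'][95:195,300:390]; print(d[40:62:2,30:60:2].astype(int))
cv2.imwrite('pics/k2.png',i[:,:,::-1])
E
```

```text
{'clock': 3.9, 'eef_pos': [549.645, 251.463, 140.881], 'tool_rot': [3.139, 0.0, 2.962], 'force': [0.188, 0.618, -0.679], 'width': 33.935, 'gripper_force': 0.0, 'qpos': [-0.493, 0.634, 0.03, 1.716, -0.028, 0.79, 0.942]}
[[1883 1885 1883 1878 1399 1396 1410 1413 1464 1465 1455 1453 1892 1824
  1822]
 [1865 1871 1856 1870 1421 1420 1420 1415 1465 1471 1459 1456 1858 1826
  1823]
 [1859 1857 1852 1853 1425 1424 1423 1425 1469 1468 1463 1458 1699 1837
  1831]
 [1839 1837 1841 1845 1432 1428 1432 1428 1688 1473 1465 1466 1717 1848
  1832]
 [1824 1823 1832 1828 1433 1428 1431 1431 1697 1695 1697 1701 1827 1834
  1830]
 [1814 1817 1812 1808 1453    0 1436 1440 1695 1696 1693 1707 1724 1813
  1821]
 [1799 1802 1787 1801 1721    0 1441 1703 1708 1697 1700 1698 1716 1798
  1801]
 [1786 1784 1790 1793 1726 1709 1707 1694 1706 1703 1705 1708 1717 1793
  1789]
 [1775 1791 1781 1777 1729 1726 1712 1708 1703 1705 1707 1715 1714 1775
  1778]
 [1767 1768 1765 1762 1726 1723 1709 1711 1709 1709 1710 1719 1733 1761
  1766]
 [1754 1753 1752 1749 1731 1720 1718 1716 1713 1716 1718 1720 1751 1748
  1756]]
```

View pics/k2.png

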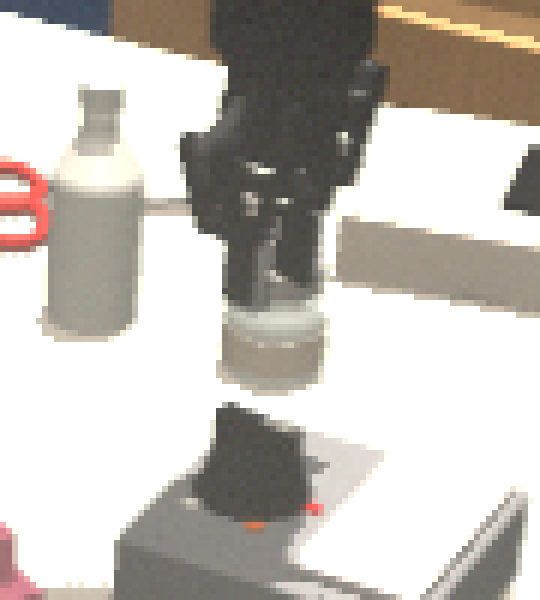

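>>> jog_arm:
  plan:
    - {"tx": 0,"ty": 0,"tz": 0.08,"wx": 0,"wy": 0,"wz": 0,"claw": 0.6}
    - {"tx": 0,"ty": 0,"tz": 0.133,"wx": 0,"wy": 0,"wz": 0,"claw": 0.6}
    - {"tx": 0,"ty": 0,"tz": 0.17,"wx": 0,"wy": 0,"wz": 0,"claw": 0.6}
    - {"tx": 0,"ty": 0,"tz": 0.203,"wx": 0,"wy": 0,"wz": 0,"claw": 0.6}
    - {"tx": 0,"ty": 0,"tz": 0.203,"wx": 0,"wy": 0,"wz": 0,"claw": 0.6}
    - {"tx": 0,"ty": 0,"tz": 0.203,"wx": 0,"wy": 0,"wz": 0,"claw": 0.6}
    - {"tx": 0,"ty": 0,"tz": 0.203,"wx": 0,"wy": 0,"wz": 0,"claw": 0.6}

```text
clock: 4.65
eef_pos: [551.4, 248.4, 79.8]
tool_rot: [3.141, 0.001, 2.958]
force: [0.5, 0.9, 1.0]
width: 34.4
gripper_force: 0.0
```

```bash
python3 - <<'E'
from h import *
st();p=cam('scene')
i=p['img'][95:195,300:390].copy()
i=cv2.convertScaleAbs(i,alpha=1.8,beta=20)
cv2.imwrite('pics/k3.png',cv2.resize(i,None,fx=6,fy=6,interpolation=0)[:,:,::-1])
E
```

```text
{'clock': 4.65, 'eef_pos': [551.37, 248.424, 79.761], 'tool_rot': [3.141, 0.001, 2.958], 'force': [0.486, 0.89, 1.035], 'width': 34.386, 'gripper_force': 0.0, 'qpos': [-0.487, 0.718, 0.028, 1.759, -0.029, 0.664, 0.944]}
```

View pics/k3.png

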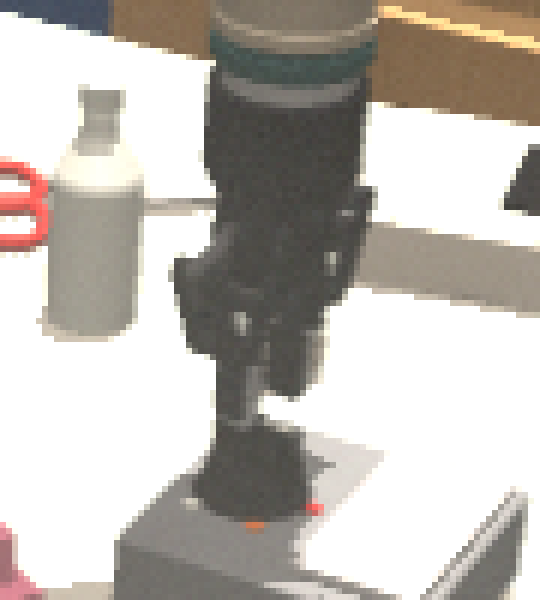

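>>> jog_arm:
  plan:
    - {"tx": 0,"ty": 0,"tz": 0,"wx": 0,"wy": 0,"wz": 0,"claw": 0.8}
    - {"tx": 0,"ty": 0,"tz": 0,"wx": 0,"wy": 0,"wz": 0,"claw": 1}
    - {"tx": 0,"ty": 0,"tz": 0,"wx": 0,"wy": 0,"wz": 0,"claw": 1}
    - {"tx": 0,"ty": 0,"tz": 0,"wx": 0,"wy": 0,"wz": 0,"claw": 1}
    - {"tx": 0,"ty": 0,"tz": 0,"wx": 0,"wy": 0,"wz": 0,"claw": 1}

```text
clock: 5.2
eef_pos: [550.8, 248.1, 79.0]
tool_rot: [3.142, -0.0, 2.958]
force: [-0.2, -0.4, -0.1]
width: -0.1
gripper_force: 0.0
```

```bash
python3 - <<'E'
from h import *
st();p=cam('scene')
i=p['img'][95:195,300:390].copy()
i=cv2.convertScaleAbs(i,alpha=2.2,beta=20)
cv2.imwrite('pics/k4.png',cv2.resize(i,None,fx=6,fy=6,interpolation=0)[:,:,::-1])
E
```

```text
{'clock': 5.2, 'eef_pos': [550.79, 248.073, 78.995], 'tool_rot': [3.142, -0.0, 2.958], 'force': [-0.186, -0.436, -0.064], 'width': -0.122, 'gripper_force': 0.0, 'qpos': [-0.487, 0.718, 0.028, 1.76, -0.029, 0.664, 0.944]}
```

View pics/k4.png

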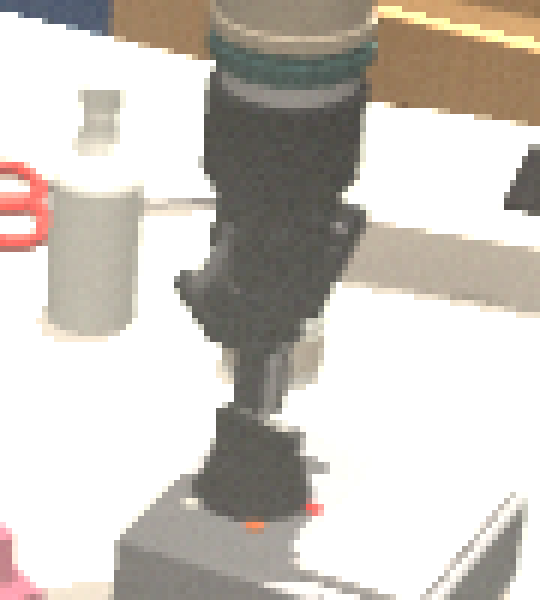

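```bash
python3 - <<'E'
from h import *
p=cam('scene');W=cloud(p)-[2,2,1.7]
for v in range(152,172): print(v,[tuple(W[v,u].round(0).astype(int).tolist()) for u in range(338,350,2)])
E
```

```text
152 [(545, 217, 157), (554, 210, 163), (557, 218, 160), (557, 232, 153), (561, 236, 153), (559, 256, 143)]
153 [(443, 442, 21), (554, 212, 158), (559, 215, 158), (556, 236, 148), (563, 234, 151), (561, 253, 142)]
154 [(440, 450, 13), (543, 237, 141), (556, 221, 152), (555, 238, 143), (559, 243, 142), (562, 250, 140)]
155 [(441, 447, 11), (544, 235, 138), (552, 230, 143), (555, 238, 140), (560, 242, 140), (563, 250, 137)]
156 [(442, 447, 7), (546, 232, 137), (549, 238, 135), (557, 236, 139), (560, 242, 137), (561, 254, 132)]
157 [(440, 451, 1), (1080, -958, 844), (550, 236, 133), (556, 237, 134), (561, 241, 134), (475, 456, 9)]
158 [(445, 441, 3), (544, 238, 127), (553, 231, 133), (557, 236, 132), (560, 243, 129), (477, 451, 8)]
159 [(450, 431, 5), (544, 237, 125), (551, 236, 127), (558, 235, 129), (560, 244, 126), (476, 455, 2)]
160 [(451, 429, 3), (545, 236, 121), (553, 233, 126), (553, 246, 120), (561, 243, 123), (476, 455, -2)]
161 [(455, 421, 4), (545, 235, 119), (552, 235, 121), (556, 240, 120), (561, 242, 120), (480, 447, -1)]
162 [(530, 257, 100), (545, 236, 115), (553, 232, 1
[... 280 characters left out ...]
0), (543, 244, 101), (548, 246, 101), (555, 245, 104), (561, 246, 105), (533, 327, 58)]
166 [(536, 244, 95), (542, 245, 96), (551, 241, 101), (557, 241, 103), (561, 247, 101), (567, 246, 103)]
167 [(536, 245, 91), (541, 248, 91), (548, 249, 93), (556, 244, 98), (563, 242, 101), (569, 243, 102)]
168 [(535, 248, 86), (541, 250, 86), (549, 247, 90), (558, 241, 96), (564, 241, 98), (571, 239, 101)]
169 [(537, 246, 84), (543, 245, 86), (549, 247, 87), (558, 241, 93), (564, 241, 95), (570, 243, 96)]
170 [(536, 248, 79), (544, 245, 83), (552, 240, 88), (557, 244, 88), (564, 242, 91), (570, 244, 92)]
171 [(539, 242, 80), (544, 245, 80), (552, 241, 84), (559, 239, 87), (566, 238, 90), (574, 235, 94)]
```

>>> jog_arm:
  plan:
    - {"tx": 0,"ty": 0,"tz": 0.005,"wx": 0,"wy": 0,"wz": 0,"claw": 1}
    - {"tx": 0,"ty": 0,"tz": 0.005,"wx": 0,"wy": 0,"wz": 0,"claw": 1}
    - {"tx": 0,"ty": 0,"tz": 0.005,"wx": 0,"wy": 0,"wz": 0,"claw": 1}

```text
clock: 5.6
eef_pos: [550.7, 248.0, 77.4]
tool_rot: [-3.141, -0.0, 2.958]
force: [0.2, 0.4, -0.1]
width: -0.2
gripper_force: 0.0
```

>>> jog_arm:
  plan:
    - {"tx": 0,"ty": 0,"tz": 0.01,"wx": 0,"wy": 0,"wz": 0,"claw": 1}
    - {"tx": 0,"ty": 0,"tz": 0.01,"wx": 0,"wy": 0,"wz": 0,"claw": 1}
    - {"tx": 0,"ty": 0,"tz": 0.01,"wx": 0,"wy": 0,"wz": 0,"claw": 1}

```text
clock: 5.9
eef_pos: [550.7, 248.0, 74.3]
tool_rot: [-3.141, -0.0, 2.958]
force: [0.2, -0.5, -0.1]
width: -0.1
gripper_force: 0.0
```

>>> jog_arm:
  plan:
    - {"tx": 0,"ty": 0,"tz": 0.008,"wx": 0,"wy": 0,"wz": 0,"claw": 1}
    - {"tx": 0,"ty": 0,"tz": 0.008,"wx": 0,"wy": 0,"wz": 0,"claw": 1}
    - {"tx": 0,"ty": 0,"tz": 0.008,"wx": 0,"wy": 0,"wz": 0,"claw": 1}

```text
clock: 6.2
eef_pos: [551.0, 248.2, 72.5]
tool_rot: [3.141, 0.0, 2.958]
force: [-0.4, -0.7, 3.4]
width: 0.0
gripper_force: 1.8
```

>>> jog_arm:
  plan:
    - {"tx": 0,"ty": 0,"tz": 0.008,"wx": 0,"wy": 0,"wz": 0,"claw": 1}
    - {"tx": 0,"ty": 0,"tz": 0.008,"wx": 0,"wy": 0,"wz": 0,"claw": 1}
    - {"tx": 0,"ty": 0,"tz": 0.008,"wx": 0,"wy": 0,"wz": 0,"claw": 1}

```text
clock: 6.5
eef_pos: [551.1, 248.2, 70.1]
tool_rot: [3.141, 0.001, 2.958]
force: [-0.5, -0.9, 6.5]
width: -0.3
gripper_force: 3.0
```

>>> jog_arm:
  plan:
    - {"tx": 0,"ty": 0,"tz": -0.134,"wx": 0,"wy": 0,"wz": 0,"claw": 1}
    - {"tx": 0,"ty": 0,"tz": -0.134,"wx": 0,"wy": 0,"wz": 0,"claw": 0.6}
    - {"tx": 0,"ty": 0,"tz": -0.134,"wx": 0,"wy": 0,"wz": 0,"claw": 0.6}
    - {"tx": 0,"ty": 0,"tz": -0.134,"wx": 0,"wy": 0,"wz": 0,"claw": 0.6}
    - {"tx": 0,"ty": 0,"tz": -0.05,"wx": 0,"wy": 0,"wz": 0,"claw": 0.6}
    - {"tx": 0,"ty": 0,"tz": 0.03,"wx": 0,"wy": 0,"wz": 0,"claw": 0.6}
    - {"tx": 0,"ty": 0,"tz": 0.066,"wx": 0,"wy": 0,"wz": 0,"claw": 0.6}
    - {"tx": 0,"ty": 0,"tz": 0.066,"wx": 0,"wy": 0,"wz": 0,"claw": 0.6}
    - {"tx": 0,"ty": 0,"tz": 0.066,"wx": 0,"wy": 0,"wz": 0,"claw": 0.6}

```text
clock: 7.4
eef_pos: [550.9, 248.1, 49.9]
tool_rot: [-3.141, -0.0, 2.958]
force: [-0.3, 0.1, -0.4]
width: 34.1
gripper_force: 0.0
```

>>> jog_arm:
  plan:
    - {"tx": 0,"ty": 0,"tz": 0,"wx": 0,"wy": 0,"wz": 0,"claw": 0.75}
    - {"tx": 0,"ty": 0,"tz": 0,"wx": 0,"wy": 0,"wz": 0,"claw": 1}
    - {"tx": 0,"ty": 0,"tz": 0,"wx": 0,"wy": 0,"wz": 0,"claw": 1}
    - {"tx": 0,"ty": 0,"tz": 0,"wx": 0,"wy": 0,"wz": 0,"claw": 1}
    - {"tx": 0,"ty": 0,"tz": 0,"wx": 0,"wy": 0,"wz": 0,"claw": 1}

```text
clock: 7.9
eef_pos: [551.8, 249.3, 50.7]
tool_rot: [3.139, 0.002, 2.958]
force: [1.3, 2.7, 3.0]
width: 11.7
gripper_force: 63.0
```

>>> jog_arm:
  plan:
    - {"tx": 0,"ty": 0,"tz": 0.015,"wx": 0,"wy": 0,"wz": 0,"claw": 1}
    - {"tx": 0,"ty": 0,"tz": 0.03,"wx": 0,"wy": 0,"wz": 0,"claw": 1}
    - {"tx": 0,"ty": 0,"tz": 0.03,"wx": 0,"wy": 0,"wz": 0,"claw": 1}
    - {"tx": 0,"ty": 0,"tz": 0.03,"wx": 0,"wy": 0,"wz": 0,"claw": 1}

```text
clock: 8.3
eef_pos: [552.0, 249.3, 43.9]
tool_rot: [3.139, 0.002, 2.958]
force: [-3.0, 1.1, 23.1]
width: 12.0
gripper_force: 65.8
```

>>> jog_arm:
  plan:
    - {"tx": 0,"ty": 0,"tz": 0,"wx": 0,"wy": 0,"wz": 0.06,"claw": 1}
    - {"tx": 0,"ty": 0,"tz": 0,"wx": 0,"wy": 0,"wz": 0.12,"claw": 1}
    - {"tx": 0,"ty": 0,"tz": 0,"wx": 0,"wy": 0,"wz": 0.18,"claw": 1}
    - {"tx": 0,"ty": 0,"tz": 0,"wx": 0,"wy": 0,"wz": 0.24,"claw": 1}
    - {"tx": 0,"ty": 0,"tz": 0,"wx": 0,"wy": 0,"wz": 0.3,"claw": 1}
    - {"tx": 0,"ty": 0,"tz": 0,"wx": 0,"wy": 0,"wz": 0.36,"claw": 1}
    - {"tx": 0,"ty": 0,"tz": 0,"wx": 0,"wy": 0,"wz": 0.42,"claw": 1}
    - {"tx": 0,"ty": 0,"tz": 0,"wx": 0,"wy": 0,"wz": 0.48,"claw": 1}
    - {"tx": 0,"ty": 0,"tz": 0,"wx": 0,"wy": 0,"wz": 0.48,"claw": 1}

```text
clock: 9.2
eef_pos: [551.3, 248.4, 43.8]
tool_rot: [3.14, -0.0, 2.201]
force: [-4.1, 0.9, 25.1]
width: 12.0
gripper_force: 66.3
```

```bash
python3 -c "
from h import *
s=st();print(s['torque'])"
```

```text
{'clock': 9.2, 'eef_pos': [551.266, 248.361, 43.848], 'tool_rot': [3.14, -0.0, 2.201], 'force': [-4.12, 0.903, 25.142], 'width': 12.018, 'gripper_force': 66.265, 'qpos': [-0.61, 0.784, 0.228, 1.781, -0.284, 0.607, 0.419]}
[ 0.0186285   1.11288008 -0.01707461]
```

Good; continue another 74° (total ~117°), still pushed.

>>> jog_arm:
  plan:
    - {"tx": 0,"ty": 0,"tz": 0,"wx": 0,"wy": 0,"wz": 0.07,"claw": 1}
    - {"tx": 0,"ty": 0,"tz": 0,"wx": 0,"wy": 0,"wz": 0.14,"claw": 1}
    - {"tx": 0,"ty": 0,"tz": 0,"wx": 0,"wy": 0,"wz": 0.21,"claw": 1}
    - {"tx": 0,"ty": 0,"tz": 0,"wx": 0,"wy": 0,"wz": 0.28,"claw": 1}
    - {"tx": 0,"ty": 0,"tz": 0,"wx": 0,"wy": 0,"wz": 0.35,"claw": 1}
    - {"tx": 0,"ty": 0,"tz": 0,"wx": 0,"wy": 0,"wz": 0.42,"claw": 1}
    - {"tx": 0,"ty": 0,"tz": 0,"wx": 0,"wy": 0,"wz": 0.49,"claw": 1}
    - {"tx": 0,"ty": 0,"tz": 0,"wx": 0,"wy": 0,"wz": 0.56,"claw": 1}
    - {"tx": 0,"ty": 0,"tz": 0,"wx": 0,"wy": 0,"wz": 0.63,"claw": 1}
    - {"tx": 0,"ty": 0,"tz": 0,"wx": 0,"wy": 0,"wz": 0.7,"claw": 1}
    - {"tx": 0,"ty": 0,"tz": 0,"wx": 0,"wy": 0,"wz": 0.76,"claw": 1}
    - {"tx": 0,"ty": 0,"tz": 0,"wx": 0,"wy": 0,"wz": 0.76,"claw": 1}

```text
clock: 10.4
eef_pos: [549.5, 248.4, 43.8]
tool_rot: [-3.138, -0.0, 1.008]
force: [-8.7, 0.9, 27.8]
width: 11.9
gripper_force: 66.8
```

```bash
python3 -c "
from h import *
s=st();print(s['torque'])"
```

```text
{'clock': 10.4, 'eef_pos': [549.469, 248.445, 43.792], 'tool_rot': [-3.138, -0.0, 1.008], 'force': [-8.709, 0.881, 27.821], 'width': 11.859, 'gripper_force': 66.795, 'qpos': [-0.796, 0.844, 0.549, 1.788, -0.655, 0.701, -0.442]}
[ 0.16419679  1.87889199 -0.02754913]
```

>>> jog_arm:
  plan:
    - {"tx": 0,"ty": 0,"tz": 0,"wx": 0,"wy": 0,"wz": 0.05,"claw": 1}
    - {"tx": 0,"ty": 0,"tz": 0,"wx": 0,"wy": 0,"wz": 0.1,"claw": 1}
    - {"tx": 0,"ty": 0,"tz": 0,"wx": 0,"wy": 0,"wz": 0.14,"claw": 1}
    - {"tx": 0,"ty": 0,"tz": 0,"wx": 0,"wy": 0,"wz": 0.17,"claw": 1}
    - {"tx": 0,"ty": 0,"tz": 0,"wx": 0,"wy": 0,"wz": 0.17,"claw": 1}

```text
clock: 10.9
eef_pos: [550.5, 249.6, 43.5]
tool_rot: [-3.139, -0.002, 0.745]
force: [-5.3, 3.4, 23.5]
width: 15.5
gripper_force: 30.8
```

```bash
python3 -c "
from h import *
s=st();print(s['torque'])"
```

```text
{'clock': 10.9, 'eef_pos': [550.532, 249.566, 43.485], 'tool_rot': [-3.139, -0.002, 0.745], 'force': [-5.328, 3.42, 23.502], 'width': 15.461, 'gripper_force': 30.801, 'qpos': [-0.834, 0.865, 0.617, 1.787, -0.727, 0.73, -0.644]}
[0.56710662 1.17587607 0.62547699]
```

>>> jog_arm:
  plan:
    - {"tx": 0,"ty": 0,"tz": 0,"wx": 0,"wy": 0,"wz": -0.02,"claw": 1}
    - {"tx": 0,"ty": 0,"tz": -0.015,"wx": 0,"wy": 0,"wz": -0.02,"claw": 1}
    - {"tx": 0,"ty": 0,"tz": -0.03,"wx": 0,"wy": 0,"wz": -0.02,"claw": 0.7}
    - {"tx": 0,"ty": 0,"tz": -0.03,"wx": 0,"wy": 0,"wz": -0.02,"claw": 0.6}
    - {"tx": 0,"ty": 0,"tz": -0.03,"wx": 0,"wy": 0,"wz": -0.02,"claw": 0.6}
    - {"tx": 0,"ty": 0,"tz": -0.15,"wx": 0,"wy": 0,"wz": -0.02,"claw": 0.6}
    - {"tx": 0,"ty": 0,"tz": -0.3,"wx": 0,"wy": 0,"wz": -0.02,"claw": 0.6}
    - {"tx": 0,"ty": 0,"tz": -0.35,"wx": 0,"wy": 0,"wz": -0.02,"claw": 0.6}
    - {"tx": 0,"ty": 0,"tz": -0.35,"wx": 0,"wy": 0,"wz": -0.02,"claw": 0.6}

```text
clock: 11.8
eef_pos: [552.1, 247.9, 147.6]
tool_rot: [3.14, -0.003, 0.774]
force: [-0.7, -0.3, 0.2]
width: 34.4
gripper_force: 0.0
```

```bash
cat > dies.py <<'E'
from h import *
for n,off in(('scene',[1.1,1,1.7]),('top',[-1.1,-1,.2])):
    p=cam(n);W=cloud(p)-off
    h=cv2.cvtColor(p['img'],cv2.COLOR_RGB2HSV);H,S=h[...,0],h[...,1]
    for c,(x,y) in dict(red=(450.5,60.5),yel=(434,-74)).items():
        for z0,z1 in((46,55),(16,24)):
            q=near(W,p,x,y,32,z0,z1)
            print(n,c,z0,len(q),rect(q) if len(q)>3 else '',q[:,:2].mean(0).round(1) if len(q) else '')
E
python3 - <<'E'
from h import *
st();p=cam('scene');W=cloud(p)
print('knob',rect(near(W,p,551,249,35,92,110)),near(W,p,551,249,35,92,110)[:,2].max())
i=np.vstack([cv2.resize(p['img'][140:210,290:410],(720,420),interpolation=0)])
cv2.imwrite('pics/k5.png',i[:,:,::-1])
E
python3 dies.py
```

```text
{'clock': 11.8, 'eef_pos': [552.115, 247.934, 147.641], 'tool_rot': [3.14, -0.003, 0.774], 'force': [-0.684, -0.304, 0.186], 'width': 34.361, 'gripper_force': 0.0, 'qpos': [-0.895, 0.737, 0.727, 1.722, -0.599, 0.914, -0.716]}
knob ([551.6, 249.0], [46.3, 20.6], 51.1) 107.26449903552157
scene red 46 31 ([451.2, 59.6], [24.2, 18.6], 39.0) [451.6  59. ]
scene red 16 91 ([451.5, 60.0], [44.0, 38.8], 44.6) [452.6  56.2]
scene yel 46 37 ([433.7, -74.4], [21.5, 21.0], 34.9) [433.3 -74.1]
scene yel 16 103 ([434.5, -74.4], [40.9, 40.9], -54.6) [437.4 -76.7]
top red 46 20 ([450.8, 60.5], [22.6, 10.4], 46.1) [451.   61.3]
top red 16 79 ([450.9, 60.8], [41.2, 35.8], 45.4) [450.3  60.5]
top yel 46 26 ([434.1, -74.2], [23.6, 13.7], 31.0) [434.1 -73.5]
top yel 16 69 ([434.3, -73.9], [43.1, 35.1], 37.0) [432.8 -74. ]
```

View pics/k5.png

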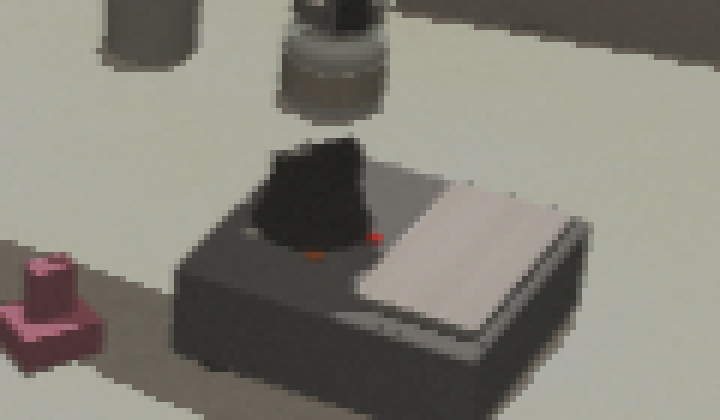

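```bash
echo '[551,248.3,146,44.4]' > cmd.json; python3 j.py 451,60.3,100,45; python3 j.py 451,60.3,30,45 451,60.3,-5,45
```

```text
451,60.3,100,45 tx,ty,tz,wz [-0.677, 0.215, 0.153, -0.007] rows>= 4.357063231122542
451,60.3,30,45 tx,ty,tz,wz [0.0, -0.0, 0.234, 0.0] rows>= 1.4020049391033877
451,60.3,-5,45 tx,ty,tz,wz [0.0, -0.0, 0.35, 0.0] rows>= 2.1020032943052906
```

>>> jog_arm:
  plan:
    - {"tx": -0.677,"ty": 0.215,"tz": 0.153,"wx": 0,"wy": 0,"wz": -0.007,"claw": 0.6}
    - {"tx": -0.677,"ty": 0.215,"tz": 0.153,"wx": 0,"wy": 0,"wz": -0.007,"claw": 0.6}
    - {"tx": -0.677,"ty": 0.215,"tz": 0.153,"wx": 0,"wy": 0,"wz": -0.007,"claw": 0.6}
    - {"tx": -0.677,"ty": 0.215,"tz": 0.153,"wx": 0,"wy": 0,"wz": -0.007,"claw": 0.6}
    - {"tx": -0.677,"ty": 0.215,"tz": 0.153,"wx": 0,"wy": 0,"wz": -0.007,"claw": 0.6}
    - {"tx": -0.677,"ty": 0.215,"tz": 0.153,"wx": 0,"wy": 0,"wz": -0.007,"claw": 0.6}
    - {"tx": -0.677,"ty": 0.215,"tz": 0.153,"wx": 0,"wy": 0,"wz": -0.007,"claw": 0.6}
    - {"tx": -0.677,"ty": 0.215,"tz": 0.153,"wx": 0,"wy": 0,"wz": -0.007,"claw": 0.6}
    - {"tx": -0.677,"ty": 0.215,"tz": 0.153,"wx": 0,"wy": 0,"wz": -0.007,"claw": 0.6}

```text
clock: 12.85
eef_pos: [451.3, 61.2, 99.7]
tool_rot: [3.141, -0.0, 0.788]
force: [0.8, -1.0, 0.4]
width: 34.2
gripper_force: 0.0
```

```bash
python3 - <<'E'
from h import *
st()
for n,off in(('scene',[1.1,1,1.7]),('top',[-1.1,-1,.2])):
    p=cam(n);W=cloud(p)-off
    h=cv2.cvtColor(p['img'],cv2.COLOR_RGB2HSV)
    q=near(W,p,551,248.3,35,94,103.5); print(n,'bar',len(q),rect(q))
    q=near(W,p,550.5,248,100,57,63); print(' warmer',rect(q))
    q=near(W,p,450.8,60.4,20,46,55); print(' red',len(q),rect(q) if len(q)>3 else '')
    m=(np.hypot(W[...,0]-551,W[...,1]-248)<60)&(abs(W[...,2]-61)<5)&(h[...,1]>130)
    for v,u in np.argwhere(m)[:14]: print('  spot',h[v,u],W[v,u].round(0),np.degrees(np.arctan2(W[v,u,1]-248.3,W[v,u,0]-551)).round())
    i=p['img'][150:205,170:250] if n=='top' else p['img'][150:205,300:380]
    cv2.imwrite(f'pics/k6{n}.png',cv2.resize(cv2.convertScaleAbs(i,alpha=1.7,beta=10),(480,330),interpolation=0)[:,:,::-1])
a=cv2.imread('pics/k6scene.png');b=cv2.imread('pics/k6top.png');cv2.imwrite('pics/k6.png',cv2.resize(np.vstack([a,b]),(436,600)))
E
```

```text
{'clock': 12.85, 'eef_pos': [451.258, 61.177, 99.732], 'tool_rot': [3.141, -0.0, 0.788], 'force': [0.846, -1.005, 0.363], 'width': 34.18, 'gripper_force': 0.0, 'qpos': [-0.613, 0.612, 0.619, 2.156, -0.668, 0.569, -0.282]}
scene bar 61 ([551.2, 248.4], [47.8, 19.9], 60.3)
 warmer ([568.4, 248.1], [153.8, 113.5], -87.6)
 red 31 ([451.4, 60.9], [25.4, 21.9], -47.7)
  spot [  1 173 125] [581. 249.  62.] 1.0
  spot [  1 187 168] [584. 249.  63.] 1.0
  spot [  1 149 156] [585. 255.  60.] 12.0
  spot [  2 135 102] [585. 249.  60.] 1.0
  spot [ 11 180 149] [562. 221.  60.] -68.0
  spot [ 11 182 167] [563. 227.  57.] -61.0
  spot [ 11 160 161] [568. 221.  62.] -57.0
top bar 38 ([551.5, 249.1], [48.0, 12.6], 55.7)
 warmer ([576.3, 248.4], [148.7, 129.0], -88.0)
 red 13 ([447.0, 56.8], [12.1, 9.8], 45.1)
  spot [  2 143 112] [589. 252.  62.] 6.0
  spot [  2 209 127] [586. 252.  62.] 6.0
  spot [  2 191 115] [585. 248.  63.] -0.0
  spot [  3 166  83] [582. 252.  61.] 7.0
  spot [  3 158  71] [582. 248.  62.] 0.0
  spot [ 16 161  87] [572. 220.  59.] -54.0
  spot [ 17 203  98] [567. 223.  61.] -57.0
  spot [ 17 228 125] [567. 219.  65.] -62.0
  spot [ 14 136 114] [567. 216.  64.] -64.0
  spot [ 14 145  72] [564. 223.  60.] -62.0
  spot [ 17 187  98] [564. 220.  61.] -66.0
```

View pics/k6.png

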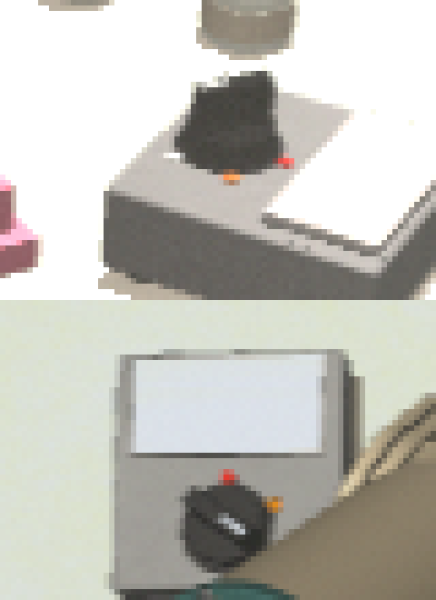

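>>> jog_arm:
  plan:
    - {"tx": 0,"ty": 0,"tz": 0.15,"wx": 0,"wy": 0,"wz": 0,"claw": 0.6}
    - {"tx": 0,"ty": 0,"tz": 0.25,"wx": 0,"wy": 0,"wz": 0,"claw": 0.6}
    - {"tx": 0,"ty": 0,"tz": 0.35,"wx": 0,"wy": 0,"wz": 0,"claw": 0.6}
    - {"tx": 0,"ty": 0,"tz": 0.35,"wx": 0,"wy": 0,"wz": 0,"claw": 0.6}
    - {"tx": 0,"ty": 0,"tz": 0.35,"wx": 0,"wy": 0,"wz": 0,"claw": 0.8}
    - {"tx": 0,"ty": 0,"tz": 0.35,"wx": 0,"wy": 0,"wz": 0,"claw": 1}
    - {"tx": 0,"ty": 0,"tz": 0.35,"wx": 0,"wy": 0,"wz": 0,"claw": 1}
    - {"tx": 0,"ty": 0,"tz": 0.35,"wx": 0,"wy": 0,"wz": 0,"claw": 1}

```text
clock: 13.75
eef_pos: [450.9, 60.2, -4.6]
tool_rot: [3.141, -0.0, 0.786]
force: [0.2, 0.2, -3.9]
width: 12.9
gripper_force: 60.7
```

```bash
python3 j.py 451,60.3,75,45; python3 j.py 590,-60,75,10;python3 j.py 609.2,-101.5,75,-9.6
```

```text
451,60.3,75,45 tx,ty,tz,wz [0.0, -0.0, -0.266, 0.0] rows>= 1.5980043333077338
590,-60,75,10 tx,ty,tz,wz [0.044, 0.611, -0.0, 0.389] rows>= 4.077997671711293
609.2,-101.5,75,-9.6 tx,ty,tz,wz [0.039, 0.147, -0.0, 0.218] rows>= 2.284051222351572
```

>>> jog_arm:
  plan:
    - {"tx": 0,"ty": 0,"tz": -0.06,"wx": 0,"wy": 0,"wz": 0,"claw": 1}
    - {"tx": 0,"ty": 0,"tz": -0.13,"wx": 0,"wy": 0,"wz": 0,"claw": 1}
    - {"tx": 0,"ty": 0,"tz": -0.2,"wx": 0,"wy": 0,"wz": 0,"claw": 1}
    - {"tx": 0,"ty": 0,"tz": -0.266,"wx": 0,"wy": 0,"wz": 0,"claw": 1}
    - {"tx": 0,"ty": 0,"tz": -0.266,"wx": 0,"wy": 0,"wz": 0,"claw": 1}

```text
clock: 14.25
eef_pos: [452.2, 60.2, 76.7]
tool_rot: [3.139, -0.003, 0.786]
force: [0.7, -1.0, -3.4]
width: 13.2
gripper_force: 60.9
```

>>> jog_arm:
  plan:
    - {"tx": 0.007,"ty": 0.1,"tz": 0,"wx": 0,"wy": 0,"wz": 0.07,"claw": 1}
    - {"tx": 0.015,"ty": 0.2,"tz": 0,"wx": 0,"wy": 0,"wz": 0.13,"claw": 1}
    - {"tx": 0.022,"ty": 0.31,"tz": 0,"wx": 0,"wy": 0,"wz": 0.2,"claw": 1}
    - {"tx": 0.03,"ty": 0.41,"tz": 0,"wx": 0,"wy": 0,"wz": 0.26,"claw": 1}
    - {"tx": 0.037,"ty": 0.51,"tz": 0,"wx": 0,"wy": 0,"wz": 0.33,"claw": 1}
    - {"tx": 0.044,"ty": 0.611,"tz": 0,"wx": 0,"wy": 0,"wz": 0.389,"claw": 1}
    - {"tx": 0.044,"ty": 0.611,"tz": 0,"wx": 0,"wy": 0,"wz": 0.389,"claw": 1}

```text
clock: 14.95
eef_pos: [592.4, -64.5, 73.9]
tool_rot: [3.137, -0.002, 0.17]
force: [-0.5, 0.2, -2.7]
width: 13.0
gripper_force: 60.8
```

>>> jog_arm:
  plan:
    - {"tx": 0.013,"ty": 0.049,"tz": 0,"wx": 0,"wy": 0,"wz": 0.07,"claw": 1}
    - {"tx": 0.026,"ty": 0.098,"tz": 0,"wx": 0,"wy": 0,"wz": 0.14,"claw": 1}
    - {"tx": 0.039,"ty": 0.147,"tz": 0,"wx": 0,"wy": 0,"wz": 0.218,"claw": 1}
    - {"tx": 0.039,"ty": 0.147,"tz": 0,"wx": 0,"wy": 0,"wz": 0.218,"claw": 1}
    - {"tx": 0.039,"ty": 0.147,"tz": 0,"wx": 0,"wy": 0,"wz": 0.218,"claw": 1}
    - {"tx": 0.039,"ty": 0.147,"tz": 0,"wx": 0,"wy": 0,"wz": 0.218,"claw": 1}

```text
clock: 15.55
eef_pos: [608.0, -100.0, 74.0]
tool_rot: [-3.14, 0.002, -0.165]
force: [-0.9, 1.0, -3.5]
width: 12.8
gripper_force: 60.7
```

```bash
python3 - <<'E'
from h import *
st();p=cam('scene');W=cloud(p)-[1.1,1,1.7]
q=near(W,p,609,-101,45,62,101); print(len(q),rect(q))
h=cv2.cvtColor(p['img'],cv2.COLOR_RGB2HSV)
m=(np.hypot(W[...,0]-609,W[...,1]+101)<60)&(h[...,1]>90)&(W[...,2]>60)&(W[...,2]<120);q=W[m];print(np.percentile(q,[2,50,98],axis=0).round(1) if len(q) else 0)
for z in range(64,120,4):
    s=q[abs(q[:,2]-z)<2]; print(z,len(s),rect(s) if len(s)>4 else '')
u,v,_=proj(p,[609,-101,70]).astype(int)
cv2.imwrite('pics/r1.png',cv2.resize(p['img'][v-50:v+50,u-60:u+60],(720,600),interpolation=0)[:,:,::-1])
E
```

```text
{'clock': 15.55, 'eef_pos': [607.976, -99.998, 74.004], 'tool_rot': [-3.14, 0.002, -0.165], 'force': [-0.885, 1.045, -3.472], 'width': 12.752, 'gripper_force': 60.735, 'qpos': [-0.354, 0.914, 0.85, 1.739, -0.858, 0.908, -0.862]}
209 ([609.5, -100.2], [47.3, 41.6], -13.8)
[[ 587.  -120.4   81.7]
 [ 619.  -112.6   96.6]
 [ 631.8  -86.2  115. ]]
64 0 
68 0 
72 0 
76 0 
80 6 ([610.0, -117.1], [36.7, 10.1], 8.1)
84 33 ([614.5, -112.4], [53.7, 28.0], 28.2)
88 27 ([612.2, -114.2], [46.4, 21.2], 17.2)
92 33 ([614.4, -108.7], [51.3, 26.7], 31.8)
96 40 ([615.0, -107.6], [50.9, 31.2], 36.8)
100 66 ([609.0, -100.9], [44.6, 33.5], -6.0)
104 9 ([621.6, -109.8], [24.2, 6.9], -70.2)
108 4 
112 7 ([611.1, -111.5], [28.7, 8.4], 33.2)
116 5 ([619.6, -102.9], [8.0, 1.5], 73.9)
```

View pics/r1.png

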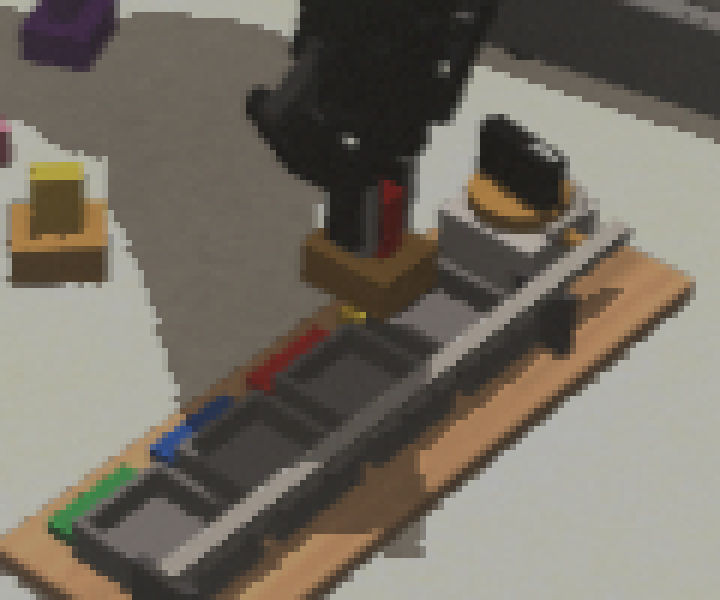

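>>> jog_arm:
  plan:
    - {"tx": 0,"ty": 0,"tz": 0.08,"wx": 0,"wy": 0,"wz": 0,"claw": 1}
    - {"tx": 0,"ty": 0,"tz": 0.15,"wx": 0,"wy": 0,"wz": 0,"claw": 1}
    - {"tx": 0,"ty": 0,"tz": 0.17,"wx": 0,"wy": 0,"wz": 0,"claw": 1}
    - {"tx": 0,"ty": 0,"tz": 0.17,"wx": 0,"wy": 0,"wz": 0,"claw": 1}
    - {"tx": 0,"ty": 0,"tz": 0.19,"wx": 0,"wy": 0,"wz": 0,"claw": 1}
    - {"tx": 0,"ty": 0,"tz": 0.2,"wx": 0,"wy": 0,"wz": 0,"claw": 1}
    - {"tx": 0,"ty": 0,"tz": 0.21,"wx": 0,"wy": 0,"wz": 0,"claw": 1}
    - {"tx": 0,"ty": 0,"tz": 0.21,"wx": 0,"wy": 0,"wz": 0,"claw": 1}

```text
clock: 16.4
eef_pos: [608.7, -101.6, 11.7]
tool_rot: [-3.141, 0.0, -0.168]
force: [0.1, 0.3, -2.8]
width: 12.8
gripper_force: 60.7
```

Free to 12 mm; down a bit more until it touches, release, and lift.

>>> jog_arm:
  plan:
    - {"tx": 0,"ty": 0,"tz": 0.004,"wx": 0,"wy": 0,"wz": 0,"claw": 1}
    - {"tx": 0,"ty": 0,"tz": 0.006,"wx": 0,"wy": 0,"wz": 0,"claw": 1}
    - {"tx": 0,"ty": 0,"tz": 0.006,"wx": 0,"wy": 0,"wz": 0,"claw": 1}

```text
clock: 16.7
eef_pos: [609.0, -101.8, 11.1]
tool_rot: [-3.141, -0.001, -0.168]
force: [-2.6, 2.1, 6.0]
width: 13.0
gripper_force: 61.9
```

>>> jog_arm:
  plan:
    - {"tx": 0,"ty": 0,"tz": 0,"wx": 0,"wy": 0,"wz": 0,"claw": 0.8}
    - {"tx": 0,"ty": 0,"tz": 0,"wx": 0,"wy": 0,"wz": 0,"claw": 0.7}
    - {"tx": 0,"ty": 0,"tz": 0,"wx": 0,"wy": 0,"wz": 0,"claw": 0.7}
    - {"tx": 0,"ty": 0,"tz": 0,"wx": 0,"wy": 0,"wz": 0,"claw": 0.7}
    - {"tx": 0,"ty": 0,"tz": -0.15,"wx": 0,"wy": 0,"wz": 0,"claw": 0.7}
    - {"tx": 0,"ty": 0,"tz": -0.3,"wx": 0,"wy": 0,"wz": 0,"claw": 0.7}
    - {"tx": 0,"ty": 0,"tz": -0.3,"wx": 0,"wy": 0,"wz": 0,"claw": 0.6}

```text
clock: 17.4
eef_pos: [612.5, -104.2, 105.8]
tool_rot: [3.14, -0.01, -0.169]
force: [0.7, -0.9, 0.9]
width: 33.9
gripper_force: 0.0
```

```bash
echo '[609.2,-101.5,100.2,-9.6]' > cmd.json; python3 dies.py; python3 - <<'E'
from h import *
p=cam('scene');W=cloud(p)-[1.1,1,1.7]
q=near(W,p,609,-101,20,55,75); print('red top',len(q),q[:,2].mean(),rect(q) if len(q)>4 else ''); q=near(W,p,609,-101,30,30,40); print('blk',len(q),np.median(q[:,2]))
E
python3 j.py 434,-74,100,35
```

```text
scene red 46 0  
scene red 16 0  
scene yel 46 39 ([433.5, -74.1], [21.4, 19.5], 34.8) [433.3 -74.7]
scene yel 16 109 ([433.8, -73.2], [41.1, 41.1], -54.0) [437.9 -77.3]
top red 46 0  
top red 16 0  
top yel 46 25 ([434.3, -73.8], [22.8, 13.4], 32.5) [434.  -73.9]
top yel 16 77 ([433.9, -74.1], [43.5, 35.6], 36.4) [433.3 -74.3]
red top 68 63.494488870704636 ([610.2, -103.1], [25.6, 16.8], 6.9)
blk 114 35.7859808833541
434,-74,100,35 tx,ty,tz,wz [-0.591, 0.007, 0.001, -0.496] rows>= 5.192083818393481
```

>>> jog_arm:
  plan:
    - {"tx": -0.1,"ty": 0.001,"tz": 0,"wx": 0,"wy": 0,"wz": -0.08,"claw": 0.6}
    - {"tx": -0.2,"ty": 0.002,"tz": 0,"wx": 0,"wy": 0,"wz": -0.17,"claw": 0.6}
    - {"tx": -0.3,"ty": 0.003,"tz": 0,"wx": 0,"wy": 0,"wz": -0.25,"claw": 0.6}
    - {"tx": -0.4,"ty": 0.005,"tz": 0,"wx": 0,"wy": 0,"wz": -0.33,"claw": 0.6}
    - {"tx": -0.5,"ty": 0.006,"tz": 0,"wx": 0,"wy": 0,"wz": -0.42,"claw": 0.6}
    - {"tx": -0.591,"ty": 0.007,"tz": 0.001,"wx": 0,"wy": 0,"wz": -0.496,"claw": 0.6}
    - {"tx": -0.591,"ty": 0.007,"tz": 0.001,"wx": 0,"wy": 0,"wz": -0.496,"claw": 0.6}
    - {"tx": -0.591,"ty": 0.007,"tz": 0.001,"wx": 0,"wy": 0,"wz": -0.496,"claw": 0.6}
    - {"tx": -0.591,"ty": 0.007,"tz": 0.001,"wx": 0,"wy": 0,"wz": -0.496,"claw": 0.6}
    - {"tx": -0.591,"ty": 0.007,"tz": 0.001,"wx": 0,"wy": 0,"wz": -0.496,"claw": 0.6}

```text
clock: 18.55
eef_pos: [434.5, -74.4, 99.3]
tool_rot: [3.141, 0.0, 0.611]
force: [1.0, 0.6, 0.3]
width: 34.4
gripper_force: 0.0
```

```bash
python3 dies.py | grep yel; python3 -c "
from h import *
st()"
```

```text
scene yel 46 39 ([432.5, -72.6], [21.4, 17.5], 35.1) [432.8 -74.3]
scene yel 16 104 ([433.5, -72.8], [41.9, 41.0], -54.3) [437.2 -77.4]
top yel 46 9 ([427.4, -77.1], [9.7, 7.6], -44.4) [426.8 -76.7]
top yel 16 38 ([427.2, -78.6], [35.7, 26.7], -52.3) [422.1 -76.6]
{'clock': 18.65, 'eef_pos': [434.221, -74.296, 99.398], 'tool_rot': [3.141, 0.0, 0.611], 'force': [-0.452, 0.179, 1.245], 'width': 33.844, 'gripper_force': 0.0, 'qpos': [-0.336, 0.608, 0.654, 2.195, -0.713, 0.559, -0.101]}
```

>>> jog_arm:
  plan:
    - {"tx": 0,"ty": 0,"tz": 0.15,"wx": 0,"wy": 0,"wz": 0,"claw": 0.6}
    - {"tx": 0,"ty": 0,"tz": 0.25,"wx": 0,"wy": 0,"wz": 0,"claw": 0.6}
    - {"tx": 0,"ty": 0,"tz": 0.35,"wx": 0,"wy": 0,"wz": 0,"claw": 0.6}
    - {"tx": 0,"ty": 0,"tz": 0.35,"wx": 0,"wy": 0,"wz": 0,"claw": 0.6}
    - {"tx": 0,"ty": 0,"tz": 0.35,"wx": 0,"wy": 0,"wz": 0,"claw": 0.8}
    - {"tx": 0,"ty": 0,"tz": 0.35,"wx": 0,"wy": 0,"wz": 0,"claw": 1}
    - {"tx": 0,"ty": 0,"tz": 0.35,"wx": 0,"wy": 0,"wz": 0,"claw": 1}
    - {"tx": 0,"ty": 0,"tz": 0.35,"wx": 0,"wy": 0,"wz": 0,"claw": 1}

```text
clock: 19.45
eef_pos: [433.8, -74.0, -5.1]
tool_rot: [3.141, -0.0, 0.611]
force: [-0.2, 1.1, -2.5]
width: 13.0
gripper_force: 60.4
```

>>> jog_arm:
  plan:
    - {"tx": 0,"ty": 0,"tz": -0.06,"wx": 0,"wy": 0,"wz": 0,"claw": 1}
    - {"tx": 0,"ty": 0,"tz": -0.13,"wx": 0,"wy": 0,"wz": 0,"claw": 1}
    - {"tx": 0,"ty": 0,"tz": -0.2,"wx": 0,"wy": 0,"wz": 0,"claw": 1}
    - {"tx": 0,"ty": 0,"tz": -0.27,"wx": 0,"wy": 0,"wz": 0,"claw": 1}
    - {"tx": 0,"ty": 0,"tz": -0.3,"wx": 0,"wy": 0,"wz": 0,"claw": 1}
    - {"tx": 0,"ty": 0,"tz": -0.3,"wx": 0,"wy": 0,"wz": 0,"claw": 1}

```text
clock: 20.05
eef_pos: [434.4, -73.9, 85.5]
tool_rot: [3.14, -0.002, 0.612]
force: [0.2, -0.2, -2.7]
width: 13.3
gripper_force: 60.6
```

```bash
echo '[434,-74,85,35]' > cmd.json; python3 j.py 619.2,-42.4,85,-9.6
```

```text
619.2,-42.4,85,-9.6 tx,ty,tz,wz [0.566, 0.268, 0.0, 0.496] rows>= 5.192083818393481
```

>>> jog_arm:
  plan:
    - {"tx": 0.08,"ty": 0.038,"tz": 0,"wx": 0,"wy": 0,"wz": 0.07,"claw": 1}
    - {"tx": 0.16,"ty": 0.077,"tz": 0,"wx": 0,"wy": 0,"wz": 0.14,"claw": 1}
    - {"tx": 0.24,"ty": 0.115,"tz": 0,"wx": 0,"wy": 0,"wz": 0.21,"claw": 1}
    - {"tx": 0.32,"ty": 0.153,"tz": 0,"wx": 0,"wy": 0,"wz": 0.28,"claw": 1}
    - {"tx": 0.4,"ty": 0.19,"tz": 0,"wx": 0,"wy": 0,"wz": 0.35,"claw": 1}
    - {"tx": 0.48,"ty": 0.229,"tz": 0,"wx": 0,"wy": 0,"wz": 0.42,"claw": 1}
    - {"tx": 0.54,"ty": 0.256,"tz": 0,"wx": 0,"wy": 0,"wz": 0.47,"claw": 1}
    - {"tx": 0.566,"ty": 0.268,"tz": 0,"wx": 0,"wy": 0,"wz": 0.496,"claw": 1}
    - {"tx": 0.566,"ty": 0.268,"tz": 0,"wx": 0,"wy": 0,"wz": 0.496,"claw": 1}
    - {"tx": 0.566,"ty": 0.268,"tz": 0,"wx": 0,"wy": 0,"wz": 0.496,"claw": 1}
    - {"tx": 0.566,"ty": 0.268,"tz": 0,"wx": 0,"wy": 0,"wz": 0.496,"claw": 1}

```text
clock: 21.15
eef_pos: [617.6, -42.8, 84.1]
tool_rot: [-3.141, 0.002, -0.169]
force: [0.2, 0.2, -2.8]
width: 12.9
gripper_force: 60.5
```

```bash
python3 - <<'E'
from h import *
st();p=cam('scene');W=cloud(p)-[1.1,1,1.7]
h=cv2.cvtColor(p['img'],cv2.COLOR_RGB2HSV)
m=(np.hypot(W[...,0]-619,W[...,1]+42)<60)&(h[...,1]>90)&(W[...,2]>75)&(W[...,2]<130);q=W[m]
for z in range(86,132,3):
    s=q[abs(q[:,2]-z)<1.5]; print(z,len(s),rect(s) if len(s)>4 else '')
q=near(W,p,609,-101,30,30,40); print('redblk',len(q),np.median(q[:,2]))
E
```

```text
{'clock': 21.15, 'eef_pos': [617.612, -42.833, 84.064], 'tool_rot': [-3.141, 0.002, -0.169], 'force': [0.206, 0.196, -2.809], 'width': 12.928, 'gripper_force': 60.461, 'qpos': [-0.468, 0.921, 0.899, 1.726, -0.874, 0.949, -0.948]}
86 0 
89 0 
92 15 ([623.9, -55.2], [50.0, 23.4], 26.1)
95 21 ([625.0, -56.3], [49.9, 27.3], 28.8)
98 21 ([623.6, -55.4], [49.8, 23.1], 26.0)
101 23 ([624.2, -56.6], [49.7, 26.4], 26.6)
104 21 ([624.1, -52.8], [52.3, 27.0], 29.4)
107 36 ([623.6, -53.3], [47.2, 35.0], 27.3)
110 49 ([622.2, -49.6], [52.1, 26.5], 31.0)
113 12 ([621.0, -52.5], [45.5, 15.4], 20.6)
116 6 ([628.4, -48.0], [15.7, 2.5], 76.3)
119 1 
122 6 ([628.1, -46.3], [11.5, 3.5], 88.5)
125 4 
128 3 
131 0 
redblk 118 35.8634412640577
```

>>> jog_arm:
  plan:
    - {"tx": 0,"ty": 0,"tz": 0.1,"wx": 0,"wy": 0,"wz": 0,"claw": 1}
    - {"tx": 0,"ty": 0,"tz": 0.18,"wx": 0,"wy": 0,"wz": 0,"claw": 1}
    - {"tx": 0,"ty": 0,"tz": 0.203,"wx": 0,"wy": 0,"wz": 0,"claw": 1}
    - {"tx": 0,"ty": 0,"tz": 0.203,"wx": 0,"wy": 0,"wz": 0,"claw": 1}
    - {"tx": 0,"ty": 0,"tz": 0.22,"wx": 0,"wy": 0,"wz": 0,"claw": 1}
    - {"tx": 0,"ty": 0,"tz": 0.233,"wx": 0,"wy": 0,"wz": 0,"claw": 1}
    - {"tx": 0,"ty": 0,"tz": 0.243,"wx": 0,"wy": 0,"wz": 0,"claw": 1}
    - {"tx": 0,"ty": 0,"tz": 0.243,"wx": 0,"wy": 0,"wz": 0,"claw": 1}

```text
clock: 22.0
eef_pos: [618.8, -42.4, 11.7]
tool_rot: [-3.141, 0.0, -0.168]
force: [0.1, -0.6, -2.9]
width: 13.2
gripper_force: 60.4
```

>>> jog_arm:
  plan:
    - {"tx": 0,"ty": 0,"tz": 0.004,"wx": 0,"wy": 0,"wz": 0,"claw": 1}
    - {"tx": 0,"ty": 0,"tz": 0.006,"wx": 0,"wy": 0,"wz": 0,"claw": 1}
    - {"tx": 0,"ty": 0,"tz": 0.006,"wx": 0,"wy": 0,"wz": 0,"claw": 1}

```text
clock: 22.3
eef_pos: [619.1, -42.6, 10.6]
tool_rot: [-3.141, -0.001, -0.168]
force: [-1.1, 0.9, 2.2]
width: 12.8
gripper_force: 61.1
```

>>> jog_arm:
  plan:
    - {"tx": 0,"ty": 0,"tz": 0,"wx": 0,"wy": 0,"wz": 0,"claw": 0.8}
    - {"tx": 0,"ty": 0,"tz": 0,"wx": 0,"wy": 0,"wz": 0,"claw": 0.75}
    - {"tx": 0,"ty": 0,"tz": 0,"wx": 0,"wy": 0,"wz": 0,"claw": 0.75}
    - {"tx": 0,"ty": 0,"tz": 0,"wx": 0,"wy": 0,"wz": 0,"claw": 0.75}
    - {"tx": 0,"ty": 0,"tz": -0.15,"wx": 0,"wy": 0,"wz": 0,"claw": 0.75}
    - {"tx": 0,"ty": 0,"tz": -0.3,"wx": 0,"wy": 0,"wz": 0,"claw": 0.75}
    - {"tx": -0.3,"ty": -0.2,"tz": -0.4,"wx": 0,"wy": 0,"wz": -0.1,"claw": 0.6}
    - {"tx": -0.6,"ty": -0.4,"tz": -0.4,"wx": 0,"wy": 0,"wz": -0.2,"claw": 0.6}
    - {"tx": -0.6,"ty": -0.4,"tz": -0.4,"wx": 0,"wy": 0,"wz": -0.3,"claw": 0.6}
    - {"tx": -0.6,"ty": -0.4,"tz": -0.4,"wx": 0,"wy": 0,"wz": -0.4,"claw": 0.6}
    - {"tx": -0.6,"ty": -0.4,"tz": -0.4,"wx": 0,"wy": 0,"wz": -0.4,"claw": 0.6}
    - {"tx": -0.6,"ty": -0.4,"tz": -0.4,"wx": 0,"wy": 0,"wz": -0.4,"claw": 0.6}

```text
clock: 23.5
eef_pos: [458.9, 108.8, 130.1]
tool_rot: [-3.138, 0.001, 0.465]
force: [1.2, -0.1, -0.4]
width: 34.2
gripper_force: 0.0
```

```bash
python3 - <<'E'
from h import *
s=st()
import json
a=-9.6;ar=np.radians(a);o=(-.6,-.4,-.4,-.4)
n=[619.2+300*(o[0]*np.cos(ar)+o[1]*np.sin(ar)),-42.4+300*(o[0]*np.sin(ar)-o[1]*np.cos(ar)),10.3-300*o[2],a-90*o[3]]
print(n); json.dump(n,open('cmd.json','w'))
for k,off in(('scene',[1.1,1,1.7]),('top',[-1.1,-1,.2])):
    p=cam(k);W=cloud(p)-off
    for nm,(x,y) in dict(red=(609,-101.5),yel=(619,-42.4)).items():
        q=near(W,p,x,y,16,55,75); b=near(W,p,x,y,25,31,42); print(k,nm,len(q),rect(q) if len(q)>4 else '',q[:,2].mean() if len(q) else'',len(b),np.median(b[:,2]) if len(b) else '')
    q=near(W,p,617,18.5,35,75,90); print('cam',len(q),rect(q) if len(q)>4 else '')
    b=p['img'][160:220,250:370] if k=='top' else p['img'][200:300,240:360]
    cv2.imwrite(f'pics/c_{k}.png',cv2.resize(b,None,fx=5,fy=5,interpolation=0)[:,:,::-1])
E
```

```text
{'clock': 23.5, 'eef_pos': [458.907, 108.81, 130.127], 'tool_rot': [-3.138, 0.001, 0.465], 'force': [1.199, -0.141, -0.397], 'width': 34.173, 'gripper_force': 0.0, 'qpos': [-0.837, 0.639, 0.839, 2.091, -0.729, 0.734, -0.626]}
[np.float64(461.7329629332414), np.float64(105.93789885735899), 130.3, 26.4]
scene red 68 ([607.8, -103.9], [25.0, 16.2], -10.0) 63.08400311974101 102 36.234025684607374
scene yel 68 ([618.9, -42.1], [25.5, 18.6], -7.5) 62.59365783839244 98 35.99131209302503
cam 84 ([617.3, 18.1], [48.9, 15.8], -20.9)
top red 29 ([608.4, -104.4], [24.3, 12.8], -14.4) 64.63926829128269 80 35.82483910493788
top yel 28 ([620.1, -44.2], [22.6, 14.1], -1.6) 66.22486480639114 81 35.24441395331864
cam 48 ([617.6, 18.7], [44.6, 13.2], -18.4)
```

View pics/c_scene.png

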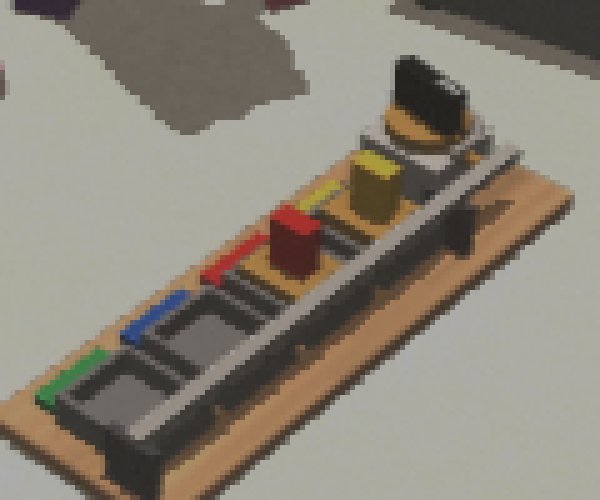

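```bash
python3 - <<'E'
from h import *
for k in('scene','top'):
    p=cam(k);W=cloud(p);h=cv2.cvtColor(p['img'],cv2.COLOR_RGB2HSV)
    m=(h[...,1]>100)&(h[...,0]>40)&(h[...,0]<128)&(h[...,2]>30)&(W[...,2]>-10)&(W[...,2]<60)&(W[...,0]>0)&(W[...,0]<1000)
    n,l,s,c=cv2.connectedComponentsWithStats(m.astype(np.uint8))
    for i in range(1,n):
        if s[i,4]>5: print(k,s[i,4],np.median(W[l==i],0).round(),np.median(h[l==i],0))
E
python3 j.py 560,60,110,95; python3 j.py 617.4,18.4,90,160
```

```text
scene 35 [ 558. -158.   20.] [111. 153. 131.]
scene 36 [ 548. -216.   20.] [ 64. 131. 126.]
top 49 [ 561. -155.   18.] [108. 181. 118.]
top 58 [ 550. -212.   19.] [ 66. 169. 113.]
560,60,110,95 tx,ty,tz,wz [0.225, 0.283, 0.068, -0.762] rows>= 7.9860302677532005
617.4,18.4,90,160 tx,ty,tz,wz [-0.154, 0.179, 0.066, -0.722] rows>= 7.569266589057045
```

Only the blue/green label tabs are that colour, so no further dies.

>>> jog_arm:
  plan:
    - {"tx": 0.225,"ty": 0.283,"tz": 0.068,"wx": 0,"wy": 0,"wz": -0.762,"claw": 0.6}
    - {"tx": 0.225,"ty": 0.283,"tz": 0.068,"wx": 0,"wy": 0,"wz": -0.762,"claw": 0.6}
    - {"tx": 0.225,"ty": 0.283,"tz": 0.068,"wx": 0,"wy": 0,"wz": -0.762,"claw": 0.6}
    - {"tx": 0.225,"ty": 0.283,"tz": 0.068,"wx": 0,"wy": 0,"wz": -0.762,"claw": 0.6}
    - {"tx": 0.225,"ty": 0.283,"tz": 0.068,"wx": 0,"wy": 0,"wz": -0.762,"claw": 0.6}
    - {"tx": 0.225,"ty": 0.283,"tz": 0.068,"wx": 0,"wy": 0,"wz": -0.762,"claw": 0.6}
    - {"tx": 0.225,"ty": 0.283,"tz": 0.068,"wx": 0,"wy": 0,"wz": -0.762,"claw": 0.6}
    - {"tx": 0.225,"ty": 0.283,"tz": 0.068,"wx": 0,"wy": 0,"wz": -0.762,"claw": 0.6}
    - {"tx": 0.225,"ty": 0.283,"tz": 0.068,"wx": 0,"wy": 0,"wz": -0.762,"claw": 0.6}
    - {"tx": 0.225,"ty": 0.283,"tz": 0.068,"wx": 0,"wy": 0,"wz": -0.762,"claw": 0.6}

```text
clock: 24.7
eef_pos: [560.2, 58.3, 109.4]
tool_rot: [3.142, 0.0, 1.651]
force: [-0.3, -0.0, -0.0]
width: 34.4
gripper_force: 0.0
```

>>> jog_arm:
  plan:
    - {"tx": -0.154,"ty": 0.179,"tz": 0.066,"wx": 0,"wy": 0,"wz": -0.722,"claw": 0.6}
    - {"tx": -0.154,"ty": 0.179,"tz": 0.066,"wx": 0,"wy": 0,"wz": -0.722,"claw": 0.6}
    - {"tx": -0.154,"ty": 0.179,"tz": 0.066,"wx": 0,"wy": 0,"wz": -0.722,"claw": 0.6}
    - {"tx": -0.154,"ty": 0.179,"tz": 0.066,"wx": 0,"wy": 0,"wz": -0.722,"claw": 0.6}
    - {"tx": -0.154,"ty": 0.179,"tz": 0.066,"wx": 0,"wy": 0,"wz": -0.722,"claw": 0.6}
    - {"tx": -0.154,"ty": 0.179,"tz": 0.066,"wx": 0,"wy": 0,"wz": -0.722,"claw": 0.6}
    - {"tx": -0.154,"ty": 0.179,"tz": 0.066,"wx": 0,"wy": 0,"wz": -0.722,"claw": 0.6}
    - {"tx": -0.154,"ty": 0.179,"tz": 0.066,"wx": 0,"wy": 0,"wz": -0.722,"claw": 0.6}
    - {"tx": -0.154,"ty": 0.179,"tz": 0.066,"wx": 0,"wy": 0,"wz": -0.722,"claw": 0.6}
    - {"tx": -0.154,"ty": 0.179,"tz": 0.066,"wx": 0,"wy": 0,"wz": -0.722,"claw": 0.6}
    - {"tx": -0.154,"ty": 0.179,"tz": 0.066,"wx": 0,"wy": 0,"wz": -0.722,"claw": 0.6}

```text
clock: 25.8
eef_pos: [617.1, 18.1, 89.5]
tool_rot: [-3.141, -0.0, 2.789]
force: [-0.3, -0.2, -0.3]
width: 34.4
gripper_force: 0.0
```

>>> jog_arm:
  plan:
    - {"tx": 0,"ty": 0,"tz": 0.1,"wx": 0,"wy": 0,"wz": 0,"claw": 0.6}
    - {"tx": 0,"ty": 0,"tz": 0.193,"wx": 0,"wy": 0,"wz": 0,"claw": 0.6}
    - {"tx": 0,"ty": 0,"tz": 0.193,"wx": 0,"wy": 0,"wz": 0,"claw": 0.6}
    - {"tx": 0,"ty": 0,"tz": 0.193,"wx": 0,"wy": 0,"wz": 0,"claw": 0.75}
    - {"tx": 0,"ty": 0,"tz": 0.193,"wx": 0,"wy": 0,"wz": 0,"claw": 1}
    - {"tx": 0,"ty": 0,"tz": 0.193,"wx": 0,"wy": 0,"wz": 0,"claw": 1}
    - {"tx": 0,"ty": 0,"tz": 0.193,"wx": 0,"wy": 0,"wz": 0,"claw": 1}
    - {"tx": 0,"ty": 0,"tz": 0.193,"wx": 0,"wy": 0,"wz": 0,"claw": 1}

```text
clock: 26.6
eef_pos: [617.6, 18.8, 32.9]
tool_rot: [3.141, 0.001, 2.791]
force: [-0.5, 2.3, 5.0]
width: 11.4
gripper_force: 62.1
```

>>> jog_arm:
  plan:
    - {"tx": 0,"ty": 0,"tz": -0.003,"wx": 0,"wy": 0,"wz": 0.07,"claw": 1}
    - {"tx": 0,"ty": 0,"tz": -0.003,"wx": 0,"wy": 0,"wz": 0.14,"claw": 1}
    - {"tx": 0,"ty": 0,"tz": -0.003,"wx": 0,"wy": 0,"wz": 0.21,"claw": 1}
    - {"tx": 0,"ty": 0,"tz": -0.003,"wx": 0,"wy": 0,"wz": 0.28,"claw": 1}
    - {"tx": 0,"ty": 0,"tz": -0.003,"wx": 0,"wy": 0,"wz": 0.35,"claw": 1}
    - {"tx": 0,"ty": 0,"tz": -0.003,"wx": 0,"wy": 0,"wz": 0.42,"claw": 1}
    - {"tx": 0,"ty": 0,"tz": -0.003,"wx": 0,"wy": 0,"wz": 0.49,"claw": 1}
    - {"tx": 0,"ty": 0,"tz": -0.003,"wx": 0,"wy": 0,"wz": 0.56,"claw": 1}
    - {"tx": 0,"ty": 0,"tz": -0.003,"wx": 0,"wy": 0,"wz": 0.63,"claw": 1}
    - {"tx": 0,"ty": 0,"tz": -0.003,"wx": 0,"wy": 0,"wz": 0.7,"claw": 1}
    - {"tx": 0,"ty": 0,"tz": -0.003,"wx": 0,"wy": 0,"wz": 0.77,"claw": 1}
    - {"tx": 0,"ty": 0,"tz": -0.003,"wx": 0,"wy": 0,"wz": 0.8,"claw": 1}

```text
clock: 27.8
eef_pos: [616.4, 18.1, 32.9]
tool_rot: [-3.14, 0.0, 1.531]
force: [-1.3, -0.2, 0.9]
width: 11.8
gripper_force: 61.9
```

```bash
python3 -c "
from h import *
s=st();print(s['torque'])"
```

```text
{'clock': 27.8, 'eef_pos': [616.395, 18.122, 32.931], 'tool_rot': [-3.14, 0.0, 1.531], 'force': [-1.307, -0.186, 0.881], 'width': 11.783, 'gripper_force': 61.864, 'qpos': [-0.337, 0.849, 0.441, 1.751, -0.544, 0.667, 0.37]}
[0.04778165 0.38552893 0.06606135]
```

>>> jog_arm:
  plan:
    - {"tx": 0,"ty": 0,"tz": 0,"wx": 0,"wy": 0,"wz": 0.07,"claw": 1}
    - {"tx": 0,"ty": 0,"tz": 0,"wx": 0,"wy": 0,"wz": 0.14,"claw": 1}
    - {"tx": 0,"ty": 0,"tz": 0,"wx": 0,"wy": 0,"wz": 0.21,"claw": 1}
    - {"tx": 0,"ty": 0,"tz": 0,"wx": 0,"wy": 0,"wz": 0.28,"claw": 1}
    - {"tx": 0,"ty": 0,"tz": 0,"wx": 0,"wy": 0,"wz": 0.35,"claw": 1}
    - {"tx": 0,"ty": 0,"tz": 0,"wx": 0,"wy": 0,"wz": 0.42,"claw": 1}
    - {"tx": 0,"ty": 0,"tz": 0,"wx": 0,"wy": 0,"wz": 0.49,"claw": 1}
    - {"tx": 0,"ty": 0,"tz": 0,"wx": 0,"wy": 0,"wz": 0.56,"claw": 1}
    - {"tx": 0,"ty": 0,"tz": 0,"wx": 0,"wy": 0,"wz": 0.63,"claw": 1}
    - {"tx": 0,"ty": 0,"tz": 0,"wx": 0,"wy": 0,"wz": 0.7,"claw": 1}
    - {"tx": 0,"ty": 0,"tz": 0,"wx": 0,"wy": 0,"wz": 0.77,"claw": 1}
    - {"tx": 0,"ty": 0,"tz": 0,"wx": 0,"wy": 0,"wz": 0.84,"claw": 1}

```text
clock: 29.0
eef_pos: [615.3, 19.1, 32.9]
tool_rot: [-3.139, 0.003, 0.211]
force: [-4.5, 0.8, 3.2]
width: 11.9
gripper_force: 62.1
```

```bash
python3 -c "
from h import *
s=st();print(s['torque'])"
```

```text
{'clock': 29.0, 'eef_pos': [615.322, 19.117, 32.887], 'tool_rot': [-3.139, 0.003, 0.211], 'force': [-4.461, 0.758, 3.187], 'width': 11.871, 'gripper_force': 62.141, 'qpos': [-0.513, 0.953, 0.778, 1.757, -0.89, 0.83, -0.657]}
[0.30863049 0.84922638 0.13151064]
```

>>> jog_arm:
  plan:
    - {"tx": 0,"ty": 0,"tz": 0,"wx": 0,"wy": 0,"wz": 0.06,"claw": 1}
    - {"tx": 0,"ty": 0,"tz": 0,"wx": 0,"wy": 0,"wz": 0.12,"claw": 1}
    - {"tx": 0,"ty": 0,"tz": 0,"wx": 0,"wy": 0,"wz": 0.18,"claw": 1}
    - {"tx": 0,"ty": 0,"tz": 0,"wx": 0,"wy": 0,"wz": 0.23,"claw": 1}
    - {"tx": 0,"ty": 0,"tz": 0,"wx": 0,"wy": 0,"wz": 0.23,"claw": 1}

```text
clock: 29.5
eef_pos: [615.3, 19.5, 32.9]
tool_rot: [-3.14, 0.004, -0.147]
force: [-4.5, 2.5, 4.6]
width: 11.5
gripper_force: 62.4
```

```bash
python3 -c "
from h import *
s=st();print(s['torque'])"
```

```text
{'clock': 29.5, 'eef_pos': [615.338, 19.477, 32.89], 'tool_rot': [-3.14, 0.004, -0.147], 'force': [-4.517, 2.511, 4.611], 'width': 11.495, 'gripper_force': 62.387, 'qpos': [-0.551, 0.989, 0.86, 1.758, -0.964, 0.884, -0.957]}
[ 0.49879726  0.91517608 -0.05282531]
```

>>> jog_arm:
  plan:
    - {"tx": 0,"ty": 0,"tz": 0,"wx": 0,"wy": 0,"wz": 0.05,"claw": 1}
    - {"tx": 0,"ty": 0,"tz": 0,"wx": 0,"wy": 0,"wz": 0.1,"claw": 1}
    - {"tx": 0,"ty": 0,"tz": 0,"wx": 0,"wy": 0,"wz": 0.15,"claw": 1}
    - {"tx": 0,"ty": 0,"tz": 0,"wx": 0,"wy": 0,"wz": 0.15,"claw": 1}

```text
clock: 29.9
eef_pos: [615.4, 19.5, 33.1]
tool_rot: [3.139, 0.005, -0.369]
force: [-5.8, 0.9, 6.8]
width: 11.9
gripper_force: 130.5
```

```bash
python3 -c "
from h import *
s=st();print(s['torque'])"
```

```text
{'clock': 29.9, 'eef_pos': [615.355, 19.488, 33.057], 'tool_rot': [3.139, 0.005, -0.369], 'force': [-5.751, 0.869, 6.788], 'width': 11.936, 'gripper_force': 130.507, 'qpos': [-0.571, 1.01, 0.905, 1.756, -0.996, 0.915, -1.156]}
[0.20353058 0.98116339 3.53330004]
```

>>> jog_arm:
  plan:
    - {"tx": 0,"ty": 0,"tz": 0,"wx": 0,"wy": 0,"wz": -0.012,"claw": 1}
    - {"tx": 0,"ty": 0,"tz": 0,"wx": 0,"wy": 0,"wz": -0.012,"claw": 0.75}
    - {"tx": 0,"ty": 0,"tz": 0,"wx": 0,"wy": 0,"wz": -0.012,"claw": 0.65}
    - {"tx": 0,"ty": 0,"tz": 0,"wx": 0,"wy": 0,"wz": -0.012,"claw": 0.65}
    - {"tx": 0,"ty": 0,"tz": -0.15,"wx": 0,"wy": 0,"wz": -0.012,"claw": 0.65}
    - {"tx": 0,"ty": 0,"tz": -0.3,"wx": 0,"wy": 0,"wz": -0.012,"claw": 0.65}
    - {"tx": -0.2,"ty": -0.2,"tz": -0.4,"wx": 0,"wy": 0,"wz": -0.012,"claw": 0.6}
    - {"tx": -0.5,"ty": -0.3,"tz": -0.4,"wx": 0,"wy": 0,"wz": -0.1,"claw": 0.6}
    - {"tx": -0.5,"ty": -0.3,"tz": -0.4,"wx": 0,"wy": 0,"wz": -0.3,"claw": 0.6}
    - {"tx": -0.5,"ty": -0.3,"tz": -0.4,"wx": 0,"wy": 0,"wz": -0.3,"claw": 0.6}
    - {"tx": -0.5,"ty": -0.3,"tz": -0.4,"wx": 0,"wy": 0,"wz": -0.3,"claw": 0.6}

```text
clock: 31.0
eef_pos: [508.2, 162.4, 152.7]
tool_rot: [-3.137, 0.003, 0.097]
force: [-0.7, 0.1, 0.2]
width: 34.3
gripper_force: 0.0
```

```bash
python3 - <<'E'
from h import *
st()
for k,off in(('scene',[1.1,1,1.7]),('top',[-1.1,-1,.2])):
    p=cam(k);W=cloud(p)-off
    for nm,(x,y) in dict(red=(609,-101.5),yel=(619,-42.4)).items():
        b=near(W,p,x,y,25,31,42); print(k,nm,len(b),np.median(b[:,2]) if len(b) else '')
    q=near(W,p,617,18.5,35,75,90); print('cam',len(q),rect(q) if len(q)>4 else '')
    q=near(W,p,551,248.3,35,94,103.5); print('knob',len(q),rect(q) if len(q)>4 else '')
    if k=='scene': cv2.imwrite('pics/f1.png',cv2.resize(p['img'][120:310,190:420],None,fx=3,fy=3,interpolation=0)[:,:,::-1])
E
```

```text
{'clock': 31.0, 'eef_pos': [508.215, 162.387, 152.701], 'tool_rot': [-3.137, 0.003, 0.097], 'force': [-0.745, 0.119, 0.223], 'width': 34.34, 'gripper_force': 0.0, 'qpos': [-0.946, 0.735, 0.977, 1.912, -0.773, 0.93, -1.058]}
scene red 72 36.59245452653009
scene yel 73 36.23681052341651
cam 82 ([616.3, 17.3], [45.4, 15.5], -8.7)
knob 58 ([551.9, 249.6], [49.5, 20.9], 61.3)
top red 75 36.18051754564844
top yel 78 36.21889858686522
cam 47 ([616.0, 19.0], [42.2, 12.9], -8.9)
knob 0
```

View pics/f1.png

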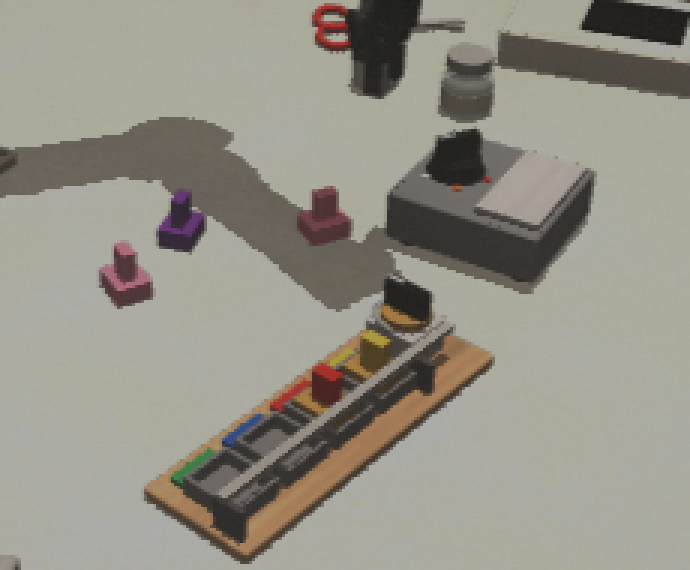

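```bash
python3 -c "
from h import *
print(ctrl.finish_job())"
```

```text
the job is handed in; nothing more can be done
None
```

I switched the warmer off, stood the red and yellow dies (the only two on the bench) fully down in their own slots, turned the cam lock to its end stop with the keeper in over them, and handed the job in; no verdict came back.

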